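# Load the tile press so the tiles dry flat

## Robot

A 6-joint arm with a two-finger parallel gripper is mounted at the origin on the work surface. World frame = base frame: x ahead of the robot, y to its left, z up, the work surface at z = 0. Lengths are in m, angles in rad, forces in N, time in s.
With the tool pointing down it reaches from about 0.3 to 0.875 m from the base axis. Payload 6.4 kg.
Tool frame: the origin (TCP) lies between the finger pads; the fingertips stand 22 mm ahead of it and the grasp point (between the pads) lies 3 mm ahead of it; z points along the fingers, y is the line along which they close (so a half turn about z gives the same grasp; the last joint's range is limited). The gripper opens to 85 mm and grips with 20 to 120 N. Pads are 22 mm wide; open, the fingers measure 114 mm over their backs; the gripper's body (76 mm by 85 mm) begins 54 mm behind the grasp point. The pads swing forward as they close: fully open they stand 13 mm farther back than shut.
Start: joints at [1.122, 0.181, 1.607, -0, 1.354, -0.206], TCP at [0.138, 0.558, 0.253] pointing down, gripper open.
Joint ranges: [-2.99, 2.99], [-0.89, 2.07], [0.3, 2.58], [-1.14, 4.28], [0, 2.63], [-3.12, 3.12]. Speed limits (rad/s): [2.57, 2.57, 3.01, 3.14, 3.14, 3.14].

## Interface

Orientations are given as a unit quaternion [w, x, y, z].
In Python, from bench import ctrl, imaging, workorder gives the robot as it stands.
- The arm moves only by the shell command python3 -m pendant 'ROWS' [OPENING]. ROWS is JSON, a list of rows, each a list of 4 numbers: the shift along the tool's x, y, z in cm, then the turn about the tool's z in degrees. In form: [[dx, dy, dz, roll], ...]. A call has 1 to 12 rows; each row is the pose to reach, as a shift and turn from the pose commanded when the call began, along the tool's axes at that moment; what a row does not reach only later rows make up. A row lasts 1/12 s, in which the tool goes at most 41.7 mm and 7.16 degrees, less where a joint would pass 70% of its speed; a pose out of reach is approached as far as the arm can. A call with a gripper value outside its range is refused whole. OPENING is the opening, from 0 (shut) to 1 (fully open), set as the call begins (- or left out, the last holds). The fingers move at their own pace and stop on an object; the grip force is fixed at half the most. Time passes only in rows, so rows that repeat a pose let the fingers close. It gives the time, the measured TCP pose, the force, the opening and the grip force at its end, in the units of the state.
- ctrl.get_obs(): the state, without advancing time (a new reading comes with each control period).
- imaging.camera(name): name is "scene" or "side" or "wrist"; returns the picture (400x640x3 uint8, red, green, blue); there is no depth.
- imaging.camera_info(name): a dict with "K" (3x3 intrinsics, pixels), "T" (4x4, takes a point from camera to world coordinates); the wrist camera has in their place "tool_from_camera" (4x4, takes a point from camera to tool coordinates, whose origin is the TCP and whose axes are the flange's). Camera axes: x right, y up, looking along -z (the intrinsics and any distortion apply to the point x, -y, -z); pixel columns grow to the right and rows downward; lengths in m; the calibration is good to about 2 mm. A picture is of the moment at which its call begins: read the wrist's pose just before it. camera_info takes no time and is no camera call.
- workorder.hand_in(): hands the job in; it is judged then, once.
The state is a dict: "time_s": time; "q": joint angles; "dq": joint speeds; "joint_efforts": joint torques, N m; "eef_pos": TCP position; "eef_rot": TCP orientation; "wrist_force": force on the tool from outside, world axes, zero at the start; "torque": the same for the moment, N m; "opening": opening from 0.0 (shut) to 1.0 (fully open); "grasp_force": force on a finger pad.
Only numpy, scipy, OpenCV 4.12 (cv2) and the standard library are available. Lean on these libraries where they do the work, as an engineer would, in place of code of your own. Each camera call takes 0.05 s, during which the arm holds its last target. There are 200 camera calls.

## Task

Load the tile press so that the fresh tiles dry flat: wind its handwheel back, a full turn or a little more, until the platen is right up against its stop, lay all the tiles from the ware board on the infeed bed, and feed them through the guide channel with the push stick until every tile lies wholly under the platen - keep the hand itself off any tile that is already under the platen. Then lay the push stick back in its tray and wind the handwheel down again by a full turn, so that the platen presses on the tiles; leave the pots and other things on the bench where they are.

Things in the scene. Friction and masses are not known exactly. Their poses are not given: they have to be found in the camera images.
- press: tile press, a green-grey casting fixed to the bench; origin at bench level under its screw, z up. Its steel bed, 40 mm above the bench, runs along its y axis; tiles are fed towards -y. Columns 20 mm thick at x = +-56 mm, y = 0 carry a crosshead (x +-73, y +-22 mm, 116 to 144 mm high). Above it, about the press's z axis, the handwheel: 140 mm over its rim, rim 158 to 170 mm high
- infeed_end (a point): centre of the open end of the infeed bed, on the bed surface: press x = 0, y = 320 mm, z = 40 mm. The infeed bed (y = 125 to 320 mm) is 58 mm wide between rails 5 mm high and 6 mm thick; from y = 125 to 95 mm, between sides 10 mm high, it narrows to the guide channel
- mouth (a point): centre of the mouth of the guide channel, on the bed surface: press x = 0, y = 95 mm, z = 40 mm, level with the platen's infeed edge. The channel is 49 mm wide, its walls 10 mm high and 10 mm thick; it runs under the platen to the end stop
- end_stop (a point): foot of the end stop (14 mm high) that closes the guide channel: press x = 0, y = -95 mm, z = 40 mm. From mouth to stop there is room for a row of four tiles (190 mm)
- platen (a point): centre of the platen's underside: a wooden board 44 x 190 x 10 mm in the channel from press y = -95 to 95 mm, on a spring-loaded ram; 24.5 mm above the bed when right up, about 12 mm lower when wound down
- wheel (a joint): handwheel angle, rad: 0 = platen right up (stop); grows as it is wound clockwise seen from above, lowering the platen 12 mm a turn; stop at 7.4. Starts at 6.1 to 7.2. The wheel keeps its height and stays where it is left (about 1 N at the knob turns it). On tiles the platen bears from about 5.5 on; beyond that its spring yields (a few N)
- knob (a point): middle of the red knob on the handwheel: upright, 22 mm thick, 44 mm tall (foot 22 mm below this point, just above the rim), 60 mm from the wheel's axis, 172 to 216 mm above the bench. It spins freely on its pin, so the hand need not turn with the wheel. At wheel = 0 it stands at press x = 0, y = -60 mm; its angle about the press's z falls as the wheel value grows
- tile1: a flat square leather-hard clay tile, pale grey-blue, 45 x 45 x 14 mm, about 56 g, both faces alike; at the start it lies flat on the ware board; origin at its centre (7 mm above what it lies on), z normal to its faces. 2 to 4 tiles are present; an absent one reads None
- tile2: a flat square leather-hard clay tile, pale grey-blue, 45 x 45 x 14 mm, about 56 g, both faces alike; at the start it lies flat on the ware board; origin at its centre (7 mm above what it lies on), z normal to its faces. 2 to 4 tiles are present; an absent one reads None
- tile3: a flat square leather-hard clay tile, pale grey-blue, 45 x 45 x 14 mm, about 56 g, both faces alike; at the start it lies flat on the ware board; origin at its centre (7 mm above what it lies on), z normal to its faces. 2 to 4 tiles are present; an absent one reads None
- tile4: a flat square leather-hard clay tile, pale grey-blue, 45 x 45 x 14 mm, about 56 g, both faces alike; at the start it lies flat on the ware board; origin at its centre (7 mm above what it lies on), z normal to its faces. 2 to 4 tiles are present; an absent one reads None
- ware_board: fixed plywood ware board, 100 x 310 x 9 mm, long side along its y axis; origin at the centre of its underside. The tiles lie on it in a row
- stick: the push stick, about 100 g: a wooden sole 190 x 30 x 12 mm with an upright red handle 50 mm long, 20 mm wide, rising from 12 to 58 mm above the underside. Origin on the underside below the middle of the handle; x points along the sole to its pushing end, 150 mm from the origin (the tail ends at -40 mm); z up; the handle is gripped across y
- stick_tip (a point): middle of the pushing end of the stick's sole, 6 mm above its underside, 150 mm ahead of the stick's origin
- tray: fixed shallow grey tray of the push stick, 250 x 95 mm outside, rim 14 mm, inner floor 5 mm above the bench, walls 5 mm; origin at the centre of its underside, x along its length. At the start the stick lies in it with its origin at about tray x = -55 mm, y = 0, its pushing end towards tray +x
- bowl: yellow bowl, 124 mm across, 60 mm high, origin at the centre of its underside; not part of the job, to be left where it stands
- mug: grey-green mug, 76 mm across, 85 mm high, origin at the centre of its underside; not part of the job, to be left where it stands
- glaze_jar: blue jar with a white cap, 72 mm across, 95 mm high, origin at the centre of its underside; not part of the job, to be left where it stands
- kiln_post: cream square kiln post, 38 x 38 x 90 mm, upright, origin at the centre of its underside; not part of the job, to be left where it stands
- rib: flat wooden rib, 50 x 100 x 7 mm, origin at the centre of its underside; not part of the job, to be left where it stands
- feet_stamp: small turned wooden stamp, 32 mm across, 50 mm high, origin at the centre of its underside; not part of the job, to be left where it stands
- test_disc: round terracotta test disc, 34 mm across, 8 mm thick, lying at the +y end of the ware board; origin at the centre of its underside; not part of the job, to be left where it stands
Things that resemble listed ones, but are neither listed nor needed, are in the scene too. Leave any black look-alike of the tile2 alone. There is more than one size of the stick; the one meant has the size given above.

How it is judged:
On the way, in this order (a step that is already met when the one before it is completed fails the run):
1. the handwheel is wound back: platen right up (wheel below 0.3 rad) (value of joint wheel below 0.3 rad), for 0.2 s.
2. every tile lies flat in the guide channel wholly under the raised platen (to 2.5 mm) (y of tile1 in the frame of press between -0.08 and 0.075 m and x of tile1 in the frame of press between -0.008 and 0.008 m and z of tile1 in the frame of press between 0.043 and 0.05 m and y of tile2 in the frame of press between -0.08 and 0.075 m and x of tile2 in the frame of press between -0.008 and 0.008 m and z of tile2 in the frame of press between 0.043 and 0.05 m and y of tile3 in the frame of press between -0.08 and 0.075 m and x of tile3 in the frame of press between -0.008 and 0.008 m and z of tile3 in the frame of press between 0.043 and 0.05 m and y of tile4 in the frame of press between -0.08 and 0.075 m and x of tile4 in the frame of press between -0.008 and 0.008 m and z of tile4 in the frame of press between 0.043 and 0.05 m and value of joint wheel below 1.5 rad), for 0.2 s.
3. the handwheel is wound down a full turn, the platen pressing on the tiles (wheel above 5.9 rad) (value of joint wheel above 5.9 rad), for 0.2 s.
At the end, for the whole second after the job is handed in: every tile lies flat in the guide channel wholly under the platen (no more than 2.5 mm out), the handwheel is wound down a full turn (above 5.9 rad), and the push stick lies released and flat in its tray, upright (y of tile1 in the frame of press between -0.08 and 0.075 m and x of tile1 in the frame of press between -0.008 and 0.008 m and z of tile1 in the frame of press between 0.043 and 0.05 m and y of tile2 in the frame of press between -0.08 and 0.075 m and x of tile2 in the frame of press between -0.008 and 0.008 m and z of tile2 in the frame of press between 0.043 and 0.05 m and y of tile3 in the frame of press between -0.08 and 0.075 m and x of tile3 in the frame of press between -0.008 and 0.008 m and z of tile3 in the frame of press between 0.043 and 0.05 m and y of tile4 in the frame of press between -0.08 and 0.075 m and x of tile4 in the frame of press between -0.008 and 0.008 m and z of tile4 in the frame of press between 0.043 and 0.05 m and value of joint wheel above 5.9 rad and z of stick in the frame of tray below 0.012 m and angle between stick's own z axis and vertical below 0.15 rad and x of stick in the frame of tray between -0.125 and 0.125 m and y of stick in the frame of tray between -0.048 and 0.048 m and x of stick_tip in the frame of tray between -0.125 and 0.125 m and y of stick_tip in the frame of tray between -0.048 and 0.048 m and linear speed of stick below 0.02 m/s and not (contact force between the fingers and stick above 0.1 N)); the robot touches nothing.
It fails at once if the hand touched a tile that was already under the platen (its centre more than 10 mm inside the channel mouth); only the push stick may ((contact force between any of the fingers, the arm and tile1 above 0.5 N and y of tile1 in the frame of press between -0.1 and 0.085 m and x of tile1 in the frame of press between -0.025 and 0.025 m) or (contact force between any of the fingers, the arm and tile2 above 0.5 N and y of tile2 in the frame of press between -0.1 and 0.085 m and x of tile2 in the frame of press between -0.025 and 0.025 m) or (contact force between any of the fingers, the arm and tile3 above 0.5 N and y of tile3 in the frame of press between -0.1 and 0.085 m and x of tile3 in the frame of press between -0.025 and 0.025 m) or (contact force between any of the fingers, the arm and tile4 above 0.5 N and y of tile4 in the frame of press between -0.1 and 0.085 m and x of tile4 in the frame of press between -0.025 and 0.025 m)).
It fails at once if a bystander was displaced by more than 5 cm (distance of any of bowl, mug, glaze_jar, kiln_post, rib, feet_stamp, test_disc from where it was at the start of the episode above 0.05 m).
Of tile1, tile2, tile3, tile4 only 2 to 4 are there at a start; the rules pass over those that are not, and their reading is None.
At some moment in a run one of stick, tile1, tile2, tile3, tile4 may be knocked a few centimetres aside while the robot is not near it.
Once in a run the grip may slacken for a moment while it holds something.
It also fails if it takes over 210 s, if anything falls off the work surface, if the arm or the gripper's body presses on something with over 40 N, if the wrist force passes 120 N, or if a joint passes its speed limit or range.

## Working session

There is one attempt and no reset: what is moved stays moved. The work goes in short steps, Python scripts to look and compute and a shell command to move; the robot and the scene stay as the last step left them, time stands still between calls to the robot, and variables do not carry over. Pictures are saved under pics/ and viewed, at most 14 in all, crops included, and the job is handed in when it is done.

```bash
ls; mkdir -p pics
cat > h.py <<'E'
import numpy as np, cv2, json
from scipy.spatial.transform import Rotation as R
from bench import ctrl, imaging, workorder
def obs(): return ctrl.get_obs()
def tool():
    o=obs(); T=np.eye(4); w,x,y,z=o["eef_rot"]; T[:3,:3]=R.from_quat([x,y,z,w]).as_matrix(); T[:3,3]=o["eef_pos"]; return T
def snap(name,fn=None):
    T=tool(); im=imaging.camera(name); i=imaging.camera_info(name)
    C=T@np.array(i["tool_from_camera"]) if name=="wrist" else np.array(i["T"])
    if fn: cv2.imwrite("pics/"+fn+".png",im[:,:,::-1])
    np.savez("/tmp/%s.npz"%(fn or name),C=C,K=np.array(i["K"]),im=im)
    return im,np.array(i["K"]),C
def load(fn): d=np.load("/tmp/%s.npz"%fn); return d["im"],d["K"],d["C"]
def pix2w(uv,K,C,z,info=None):
    r=np.linalg.inv(K)@np.array([uv[0],uv[1],1.]); d=C[:3,:3]@np.array([r[0],-r[1],-r[2]]); t=(z-C[2,3])/d[2]; return C[:3,3]+t*d
def w2pix(p,K,C):
    c=np.linalg.inv(C)@np.append(p,1); q=K@np.array([c[0],-c[1],-c[2]]); return q[:2]/q[2]
def rel(p,T=None):
    "shift in cm along current tool axes to take the TCP to world p"
    T=tool() if T is None else T
    return (T[:3,:3].T@(np.array(p)-T[:3,3])*100).round(2)
E
python3 - <<'E'
from h import *
for n in ("scene","side","wrist"):
    im,K,C=snap(n,n+"0")
i=imaging.camera_info("scene");print({k:(v if k not in"KT" else np.round(v,3)) for k,v in i.items()}); i=imaging.camera_info("wrist"); print({k:np.round(v,3) for k,v in i.items() if not isinstance(v,str)})
print(np.round(imaging.camera_info("side")["T"],3))
print(tool().round(3)); print(obs())
E
```

```text
pics
{'K': array([[414.122,   0.   , 325.43 ],
       [  0.   , 414.122, 207.168],
       [  0.   ,   0.   ,   1.   ]]), 'T': array([[-0.805, -0.412,  0.427,  1.117],
       [ 0.594, -0.565,  0.573,  0.696],
       [ 0.005,  0.714,  0.7  ,  1.038],
       [ 0.   ,  0.   ,  0.   ,  1.   ]])}
{'K': array([[337.273,   0.   , 321.927],
       [  0.   , 337.273, 198.32 ],
       [  0.   ,   0.   ,   1.   ]]), 'tool_from_camera': array([[-0.   ,  0.953,  0.303,  0.077],
       [ 1.   ,  0.   , -0.   ,  0.001],
       [-0.   ,  0.303, -0.953, -0.121],
       [ 0.   ,  0.   ,  0.   ,  1.   ]])}
[[ 0.947  0.242 -0.209  0.258]
 [-0.32   0.709 -0.628 -0.921]
 [-0.004  0.662  0.749  1.188]
 [ 0.     0.     0.     1.   ]]
[[-0.971  0.24  -0.001  0.138]
 [ 0.24   0.971 -0.001  0.558]
 [ 0.    -0.001 -1.     0.253]
 [ 0.     0.     0.     1.   ]]
{'time_s': 0.15, 'q': array([ 1.12169274e+00,  1.81383433e-01,  1.60776547e+00,  2.39766687e-05,
        1.35380489e+00, -2.06325041e-01]), 'dq': array([-3.72811841e-05, -1.44092568e-03, -3.75924326e-03, -1.59131538e-04,
       -5.36962821e-04,  1.13038852e-03]), 'joint_efforts': array([ 5.79349835e-04, -4.45265400e+01, -3.51682913e+01, -3.89456700e-04,
        5.88537383e-03,  3.52911321e-06]), 'eef_pos': array([0.13804808, 0.55778222, 0.25258996]), 'eef_rot': array([-2.30145185e-04,  1.21093917e-01,  9.92640821e-01, -6.40585454e-04]), 'wrist_force': array([0.56953249, 0.86362196, 0.46727718]), 'torque': array([0.01066379, 0.01364522, 0.05137262]), 'grasp_force': 0.0, 'opening': 1.0021473083944272}
```

View pics/scene0.png

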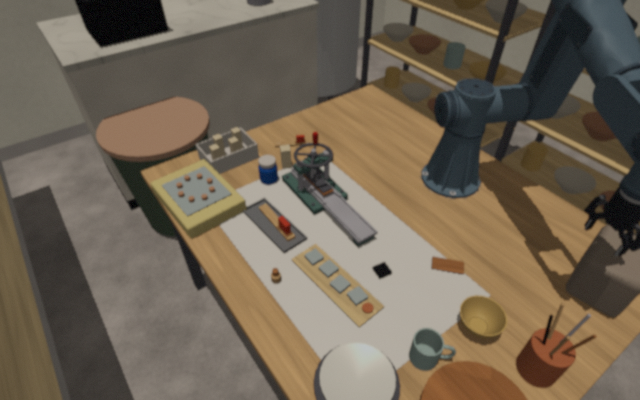

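View pics/side0.png

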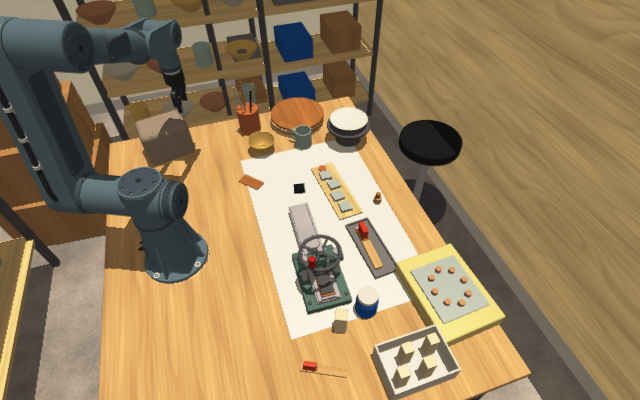

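Both pictures show four pale tiles on the ware board (side ≈(335,190)), a black look-alike at (299,188), the press at (320,265), the tray with the stick at (370,245), and a small look-alike stick at (325,368). Next I'll enlarge the side view.

Run:
```python
from h import *
im,K,C=load("side0"); c=im[155:315,235:415,::-1]; cv2.imwrite("pics/side0c.png",cv2.resize(c,None,fx=3.7,fy=3.7,interpolation=cv2.INTER_CUBIC))
```

```text
(no output)
```

View pics/side0c.png

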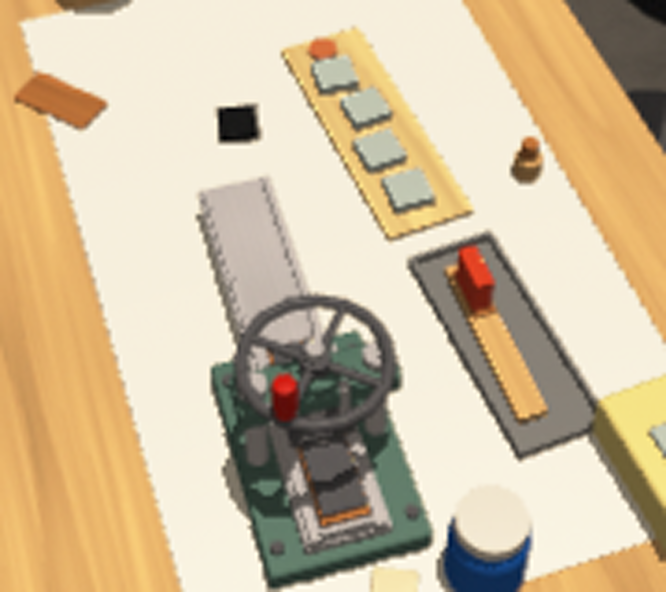

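Run:
```python
from h import *
im,K,C=load("side0")
def p(n,cu,cv,z): print(n,pix2w((235+cu/3.7,155+cv/3.7),K,C,z).round(3))
for a in [("t1",336,73,.023),("t2",367,107,.023),("t3",381,149,.023),("t4",409,187,.023),
 ("b",281,50,.009),("b",355,28,.009),("b",472,212,.009),("b",392,236,.009),
 ("inL",200,192,.045),("inR",268,178,.045),("hub",316,362,.167),("knob",285,400,.194),
 ("wl",234,362,.167),("wr",397,362,.167),("wt",316,296,.167),("wb",316,438,.167),
 ("handle top f",468,250,.063),("handle top r",487,288,.063),("tip",530,415,.017),("tail",453,268,.017),
 ("tr",410,262,.014),("tr",490,235,.014),("tr",605,425,.014),("tr",520,455,.014),("pbaseL",272,582,.01),("pbaseR",432,540,.01)]: p(*a)
```

```text
t1 [0.637 0.196 0.023]
t2 [0.653 0.133 0.023]
t3 [0.646 0.069 0.023]
t4 [0.655 0.008 0.023]
b [0.593 0.266 0.009]
b [0.688 0.274 0.009]
b [ 0.711 -0.035  0.009]
b [ 0.619 -0.039  0.009]
inL [0.44  0.054 0.045]
inR [0.512 0.05  0.045]
hub [ 0.463 -0.264  0.167]
knob [ 0.423 -0.308  0.194]
wl [ 0.398 -0.242  0.167]
wr [ 0.528 -0.286  0.167]
wt [ 0.485 -0.199  0.167]
wb [ 0.44  -0.334  0.167]
handle top f [ 0.668 -0.12   0.063]
handle top r [ 0.667 -0.169  0.063]
tip [ 0.665 -0.289  0.017]
tail [ 0.661 -0.104  0.017]
tr [ 0.623 -0.08   0.014]
tr [ 0.715 -0.074  0.014]
tr [ 0.728 -0.32   0.014]
tr [ 0.64  -0.324  0.014]
pbaseL [ 0.387 -0.368  0.01 ]
pbaseR [ 0.533 -0.375  0.01 ]
```

View pics/wrist0.png

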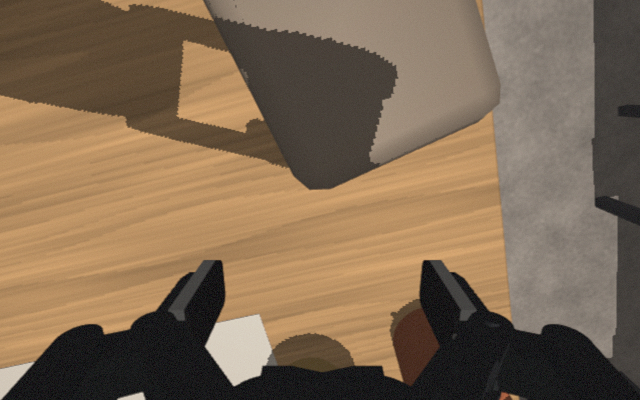

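Side crop: knob at (285,400), hub at (316,362), infeed end at (234,185), tiles at (336,73), (367,107), (381,149) and (409,187), stick handle at (474,262). The wrist view shows only bench and box. The measured sizes agree with those given: infeed end to hub 0.316 m, knob radius 60 mm, wheel about 6.98 rad. I'll move over the middle of the scene and turn to the press axes.

```bash
python3 -m pendant '[[-42.3,-28.5,-7.7,78.5],[-42.3,-28.5,-7.7,78.5],[-42.3,-28.5,-7.7,78.5],[-42.3,-28.5,-7.7,78.5],[-42.3,-28.5,-7.7,78.5],[-42.3,-28.5,-7.7,78.5],[-42.3,-28.5,-7.7,78.5],[-42.3,-28.5,-7.7,78.5],[-42.3,-28.5,-7.7,78.5],[-42.3,-28.5,-7.7,78.5],[-42.3,-28.5,-7.7,78.5],[-42.3,-28.5,-7.7,78.5]]' 0.6
python3 - <<'E'
from h import *
T=tool(); print(T.round(3), obs()["q"].round(2)); print(rel([.423,-.308,.28]))
E
```

```text
time_s: 1.15
eef_pos: [0.4707, 0.1896, 0.3282]
eef_rot: [-0.0, 0.724, 0.69, 0.0]
wrist_force: [0.6, 0.8, 0.1]
opening: 0.598
grasp_force: 0.0
[[ 0.049  0.999  0.     0.471]
 [ 0.999 -0.049  0.     0.19 ]
 [ 0.     0.    -1.     0.328]
 [ 0.     0.     0.     1.   ]] [ 0.15 -0.03  1.68  0.    1.49  0.2 ]
[-49.93  -2.34   4.81]
```

```bash
python3 -m pendant '[[-47,-2.3,2,0],[-47,-2.3,3,0],[-47,-2.3,4.8,0],[-47,-2.3,4.8,0],[-47,-2.3,4.8,0],[-47,-2.3,4.8,0],[-47,-2.3,4.8,0],[-47,-2.3,4.8,0],[-47,-2.3,4.8,0],[-47,-2.3,4.8,0],[-47,-2.3,4.8,0],[-47,-2.3,4.8,0]]' 0.6
python3 -m pendant '[[0,0,0,0],[0,0,0,0]]'
python3 - <<'E'
from h import *
im,K,C=snap("wrist","w1"); print(tool().round(3)[:3,3]); print(w2pix([.423,-.308,.216],K,C), w2pix([.463,-.264,.17],K,C))
E
```

```text
time_s: 2.15
eef_pos: [0.4256, -0.2817, 0.279]
eef_rot: [-0.0, 0.723, 0.691, -0.001]
wrist_force: [-0.3, 0.4, -0.4]
opening: 0.599
grasp_force: 0.0
time_s: 2.32
eef_pos: [0.4266, -0.2773, 0.2793]
eef_rot: [-0.001, 0.723, 0.691, 0.0]
wrist_force: [-0.5, 1.4, 0.8]
opening: 0.598
grasp_force: 0.0
[ 0.427 -0.276  0.28 ]
[317.58580553 276.64433198] [371.97293209 185.49362564]
```

View pics/w1.png

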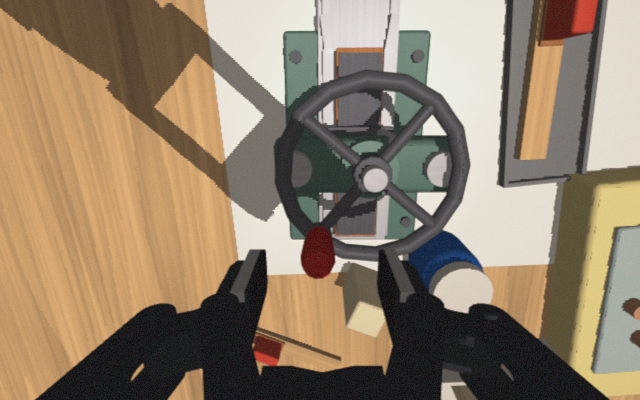

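Run:
```python
from h import *
im,K,C=load("w1")
P=[pix2w(u,K,C,.165)[:2] for u in [(275,165),(467,165),(371,70),(371,258)]]; print(np.round(P,4)); print("c",(P[0]+P[1])/2,(P[2]+P[3])/2,np.linalg.norm(P[0]-P[1]),np.linalg.norm(P[2]-P[3]))
print("knobtop",pix2w((318,265),K,C,.216),"foot",pix2w((318,230),K,C,.175))
for u in [(319,60),(398,60)]: print("bed",pix2w(u,K,C,.05))
# plate corners z~.012
for u in [(284,31),(430,31),(291,238),(415,236)]: print("plate",pix2w(u,K,C,.012).round(4))
```

```text
[[ 0.395  -0.2473]
 [ 0.531  -0.2533]
 [ 0.463  -0.1872]
 [ 0.463  -0.3236]]
c [ 0.46299313 -0.25030803] [ 0.46300624 -0.25539582] 0.13605755511561773 0.13636158663681977
knobtop [ 0.42363918 -0.29997792  0.216     ] foot [ 0.42342807 -0.29417527  0.175     ]
bed [ 0.42883481 -0.16999048  0.05      ]
bed [ 0.50488309 -0.17336013  0.05      ]
plate [ 0.3935 -0.1371  0.012 ]
plate [ 0.5456 -0.1439  0.012 ]
plate [ 0.3839 -0.3721  0.012 ]
plate [ 0.539  -0.3762  0.012 ]
```

Wrist view: knob top at (318,265), rim spanning (275–467, 70–258). This puts the wheel centre at about (0.463,-0.256) and the knob at (0.4236,-0.299), which is 58 mm from the axis as expected. Lowering onto the knob.

```bash
python3 - <<'E'
from h import *
print(rel([.4236,-.299,.2]),tool()[:3,3])
E
python3 -m pendant '[[0,0,0,0]]' 0.6
```

```text
[-2.28 -0.23  7.95] [ 0.42694619 -0.2764636   0.27957003]
time_s: 2.45
eef_pos: [0.4273, -0.2758, 0.28]
eef_rot: [-0.0, 0.721, 0.693, 0.0]
wrist_force: [-0.3, 0.4, -0.3]
opening: 0.598
grasp_force: 0.0
```

```bash
python3 -m pendant '[[-2.3,-0.3,0,0],[-2.3,-0.3,0,0],[-2.3,-0.3,2,0],[-2.3,-0.3,4,0],[-2.3,-0.3,6,0],[-2.3,-0.3,7.3,0],[-2.3,-0.3,8,0],[-2.3,-0.3,8,0],[-2.3,-0.3,8,0]]' 0.6
python3 -m pendant '[[0,0,0,0],[0,0,0,0],[0,0,0,0],[0,0,0,0],[0,0,0,0],[0,0,0,0],[0,0,0,0],[0,0,0,0]]' 0
python3 - <<'E'
from h import *
snap("wrist","w2")
T=tool(); print(T.round(4)); c=np.array([.463,-.256,.2]);k=T[:3,3]
r=k-c; print(np.hypot(*r[:2]),np.degrees(np.arctan2(r[1],r[0])), rel(c))
E
```

```text
time_s: 3.2
eef_pos: [0.4236, -0.2994, 0.2005]
eef_rot: [0.0, 0.721, 0.693, 0.0]
wrist_force: [0.7, -0.7, 0.0]
opening: 0.604
grasp_force: 0.0
time_s: 3.87
eef_pos: [0.4236, -0.3008, 0.2014]
eef_rot: [0.001, 0.722, 0.692, -0.0]
wrist_force: [-0.9, 0.6, 6.7]
opening: 0.241
grasp_force: 58.6
[[ 0.0423  0.9991  0.0016  0.4236]
 [ 0.9991 -0.0423 -0.0019 -0.3008]
 [-0.0018  0.0016 -1.      0.2014]
 [ 0.      0.      0.      1.    ]]
0.059661249622453116 -131.35895270473026 [4.64 3.75 0.13]
```

View pics/w2.png

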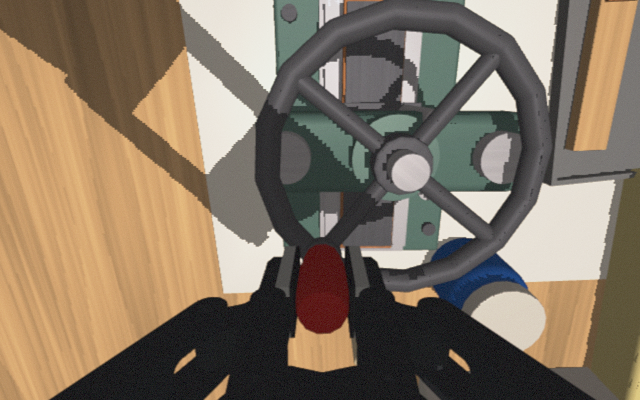

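The knob is seated squarely between the pads. Now the rows for the circle.

```bash
cat > arc.py <<'E'
import sys; from h import *
# arc.py phi_deg step_deg r : rows of shifts in tool frame from phi (tool-frame angle of knob about centre)
phi,st,n=map(float,sys.argv[1:4])
print([[round(6*(np.cos(np.radians(phi+st*i))-np.cos(np.radians(phi))),2),round(6*(np.sin(np.radians(phi+st*i))-np.sin(np.radians(phi))),2)] for i in range(1,int(n)+1)])
E
python3 arc.py -141 -15 12;python3 arc.py -321 -15 12
```

```text
[[np.float64(-0.82), np.float64(1.34)], [np.float64(-1.26), np.float64(2.84)], [np.float64(-1.3), np.float64(4.4)], [np.float64(-0.94), np.float64(5.93)], [np.float64(-0.19), np.float64(7.3)], [np.float64(0.89), np.float64(8.44)], [np.float64(2.22), np.float64(9.26)], [np.float64(3.72), np.float64(9.7)], [np.float64(5.29), np.float64(9.74)], [np.float64(6.81), np.float64(9.38)], [np.float64(8.19), np.float64(8.63)], [np.float64(9.33), np.float64(7.55)]]
[[np.float64(0.82), np.float64(-1.34)], [np.float64(1.26), np.float64(-2.84)], [np.float64(1.3), np.float64(-4.4)], [np.float64(0.94), np.float64(-5.93)], [np.float64(0.19), np.float64(-7.3)], [np.float64(-0.89), np.float64(-8.44)], [np.float64(-2.22), np.float64(-9.26)], [np.float64(-3.72), np.float64(-9.7)], [np.float64(-5.29), np.float64(-9.74)], [np.float64(-6.81), np.float64(-9.38)], [np.float64(-8.19), np.float64(-8.63)], [np.float64(-9.33), np.float64(-7.55)]]
```

```bash
python3 -m pendant '[[-0.4,0.6,-0.1,0],[-0.82,1.34,-0.2,0],[-1.26,2.84,-0.2,0],[-1.3,4.4,-0.2,0],[-0.94,5.93,-0.2,0],[-0.19,7.3,-0.2,0],[0.89,8.44,-0.2,0],[0.89,8.44,-0.2,0],[0.89,8.44,-0.2,0]]'
python3 - <<'E'
from h import *
T=tool(); print(T[:3,3].round(4), obs()["torque"].round(2))
E
```

```text
time_s: 4.67
eef_pos: [0.5087, -0.2938, 0.2015]
eef_rot: [-0.0, 0.721, 0.693, 0.0]
wrist_force: [-2.0, 1.4, -0.4]
opening: 0.244
grasp_force: 59.7
[ 0.5087 -0.2938  0.2015] [0.17 0.09 0.03]
```

```bash
python3 arc.py -231 -15 12 | sed 's/np.float64//g';python3 arc.py -51 -15 12| sed 's/np.float64//g'
```

```text
[[(1.34), (0.82)], [(2.84), (1.26)], [(4.4), (1.3)], [(5.93), (0.94)], [(7.3), (0.19)], [(8.44), (-0.89)], [(9.26), (-2.22)], [(9.7), (-3.72)], [(9.74), (-5.29)], [(9.38), (-6.81)], [(8.63), (-8.19)], [(7.55), (-9.33)]]
[[(-1.34), (-0.82)], [(-2.84), (-1.26)], [(-4.4), (-1.3)], [(-5.93), (-0.94)], [(-7.3), (-0.19)], [(-8.44), (0.89)], [(-9.26), (2.22)], [(-9.7), (3.72)], [(-9.74), (5.29)], [(-9.38), (6.81)], [(-8.63), (8.19)], [(-7.55), (9.33)]]
```

```bash
python3 -m pendant '[[1.34,0.82,0,0],[2.84,1.26,0,0],[4.4,1.3,0,0],[5.93,0.94,0,0],[7.3,0.19,0,0],[8.44,-0.89,0,0],[9.26,-2.22,0,0],[9.7,-3.72,0,0],[9.74,-5.29,0,0],[9.38,-6.81,0,0],[8.63,-8.19,0,0],[7.55,-9.33,0,0]]'
python3 -m pendant '[[-1.34,-0.82,0,0],[-2.84,-1.26,0,0],[-4.4,-1.3,0,0],[-5.93,-0.94,0,0],[-7.3,-0.19,0,0],[-8.44,0.89,0,0],[-9.26,2.22,0,0],[-9.7,3.72,0,0],[-9.77,4.35,0,0],[-9.77,4.35,0,0],[-9.77,4.35,0,0]]'
python3 - <<'E'
from h import *
snap("wrist","w3")
T=tool(); print(T.round(4))
r=T[:2,3]-np.array([.463,-.256]); print(np.hypot(*r),np.degrees(np.arctan2(r[1],r[0])))
E
```

```text
time_s: 5.67
eef_pos: [0.4176, -0.2152, 0.2016]
eef_rot: [0.002, 0.722, 0.692, 0.0]
wrist_force: [10.8, -8.2, -14.2]
opening: 0.237
grasp_force: 59.4
time_s: 6.58
eef_pos: [0.4567, -0.3148, 0.2015]
eef_rot: [0.0, 0.722, 0.692, -0.001]
wrist_force: [0.0, -5.6, -6.6]
opening: 0.242
grasp_force: 60.5
[[ 4.160e-02  9.991e-01 -5.000e-04  4.565e-01]
 [ 9.991e-01 -4.160e-02 -1.100e-03 -3.148e-01]
 [-1.100e-03 -4.000e-04 -1.000e+00  2.015e-01]
 [ 0.000e+00  0.000e+00  0.000e+00  1.000e+00]]
0.059149127246828144 -96.30438330483224
```

View pics/w3.png

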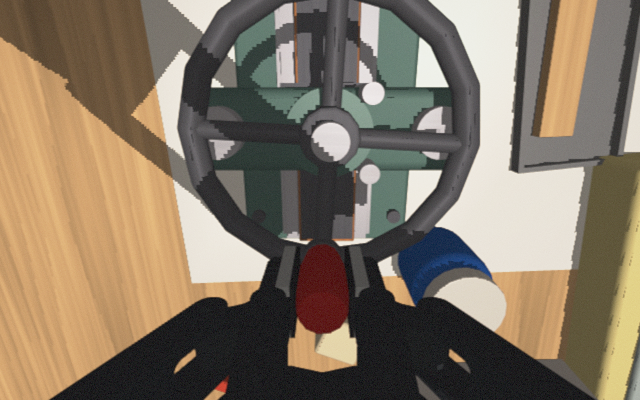

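The knob now stands almost at the stop (about 0.06 rad). A last nudge against it, then release, rise, and look at the tiles and bed.

```bash
python3 -m pendant '[[0,0.2,0,0],[0,0.35,0,0],[0,0.35,0,0],[0,0.35,0,0]]'
python3 -m pendant '[[0,0,0,0],[0,0,0,0],[0,0,0,0],[0,0,0,0],[0,0,-4,0],[0,0,-8,0],[0,0,-8,0]]' 0.6
python3 -m pendant '[[4,1,-2,0],[8,2,-4,0],[12,3,-4,0],[46.9,9.5,-4,0],[46.9,9.5,-4,0],[46.9,9.5,-4,0],[46.9,9.5,-4,0],[46.9,9.5,-4,0],[46.9,9.5,-4,0],[46.9,9.5,-4,0],[46.9,9.5,-4,0],[46.9,9.5,-4,0]]'
python3 -m pendant '[[2,0,0,0],[2,0,0,0],[2,0,0,0],[2,0,0,0]]'
python3 - <<'E'
from h import *
snap("wrist","w4"); print(tool().round(3))
E
```

```text
time_s: 6.97
eef_pos: [0.4595, -0.3151, 0.2015]
eef_rot: [0.0, 0.722, 0.692, -0.001]
wrist_force: [-1.4, -5.6, -8.4]
opening: 0.241
grasp_force: 60.5
time_s: 7.55
eef_pos: [0.4633, -0.3173, 0.2909]
eef_rot: [0.007, 0.722, 0.692, 0.0]
wrist_force: [2.3, -0.4, 1.4]
opening: 0.603
grasp_force: 0.0
time_s: 8.55
eef_pos: [0.5752, 0.1535, 0.3223]
eef_rot: [-0.0, 0.721, 0.693, 0.001]
wrist_force: [0.5, 0.0, 0.6]
opening: 0.596
grasp_force: 0.0
time_s: 8.88
eef_pos: [0.5759, 0.1692, 0.3219]
eef_rot: [0.0, 0.722, 0.692, -0.0]
wrist_force: [0.5, 0.1, 0.2]
opening: 0.602
grasp_force: 0.0
[[ 0.043  0.999  0.     0.576]
 [ 0.999 -0.043 -0.     0.169]
 [-0.     0.    -1.     0.322]
 [ 0.     0.     0.     1.   ]]
```

View pics/w4.png

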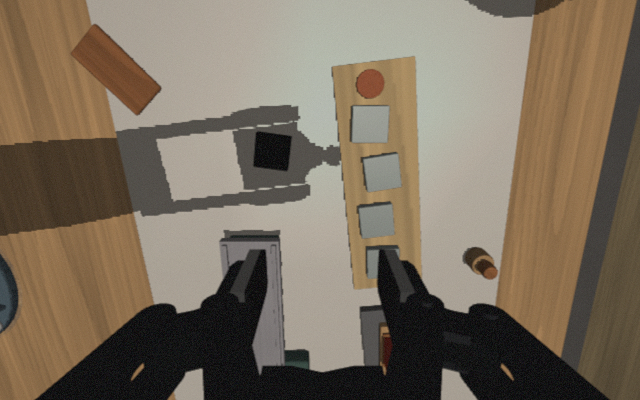

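Wrist view: tiles at about (370,124), (382,171), (376,219) and (384,262, half hidden), disc (370,84), black look-alike (272,152), end of bed (222–280, 240). I'll fit the tiles numerically.

Run:
```python
from h import *
im,K,C=load("w4")
hsv=cv2.cvtColor(im,cv2.COLOR_RGB2HSV)
m=((hsv[...,1]<60)&(hsv[...,2]>100)).astype(np.uint8)*255
box=np.array([[336,70],[413,62],[419,285],[358,286]]); mk=np.zeros_like(m); cv2.fillPoly(mk,[box],255); m&=mk
cs,_=cv2.findContours(m,cv2.RETR_EXTERNAL,cv2.CHAIN_APPROX_NONE)
for c in cs:
    if cv2.contourArea(c)>200:
        w=np.array([pix2w(p,K,C,.023)[:2] for p in c[:,0,:]])*1000
        (x,y),s,a=cv2.minAreaRect(w.astype(np.float32)); print(np.round([x,y],1),np.round(s,1),round(a,1))
for n,u,z in [("bedL",(222,241),.045),("bedR",(280,237),.045),("bL",(333,67),.009),("bR",(414,57),.009)]: print(n,pix2w(u,K,C,z).round(4))
e=[]
for v in (290,330): # bed outer edges at z .045
    for u in (0,):
        pass
```

```text
[639.6  15.1] [43.6 15.1] 87.6
[645.7  79.5] [44.4 45. ] 5.4
[652.6 145.1] [44.8 44.4] 7.2
[636.9 207. ] [44.2 44.5] 87.6
bedL [0.4434 0.0689 0.045 ]
bedR [0.5185 0.0714 0.045 ]
bL [0.5942 0.2744 0.009 ]
bR [0.6909 0.2815 0.009 ]
```

```bash
cat > press.py <<'E'
from h import *
O=np.array([.463,-.256]); a=np.radians(2.5); ax=np.array([np.cos(a),-np.sin(a)]); ay=np.array([np.sin(a),np.cos(a)])
def P(x,y,z): return np.append(O+ax*x+ay*y,z)
tiles=[(.637,.207),(.6526,.145),(.6457,.0795),(.655,.016)]
slots=[.150,.197,.244,.291]
E
python3 - <<'E'
from press import *
T=tool()
print("now->t1",rel([*tiles[0],.12],T))
for t,s in zip(tiles,slots):
    print(t,s,"tile->slot",(T[:3,:3].T@(P(.001,s,0)-np.array([*t,0]))*100).round(2))
for i in range(3): print("slot->next",(T[:3,:3].T@(np.array([*tiles[i+1],0])-P(.001,slots[i],0))*100).round(2))
E
```

```text
now->t1 [ 4.09  5.93 20.2 ]
(0.637, 0.207) 0.15 tile->slot [-3.200e+01 -1.529e+01  1.000e-02]
(0.6526, 0.145) 0.197 tile->slot [-2.117e+01 -1.711e+01  1.000e-02]
(0.6457, 0.0795) 0.244 tile->slot [ -9.9 -16.7   0. ]
(0.655, 0.016) 0.291 tile->slot [  1.1  -17.89  -0.  ]
slot->next [ 2.587e+01  1.711e+01 -1.000e-02]
slot->next [14.6 16.7 -0. ]
slot->next [ 3.6 17.9  0. ]
```

```bash
python3 -m pendant '[[4.1,5.9,4,0],[4.1,5.9,8,0],[4.1,5.9,12,0],[4.1,5.9,16,0],[4.1,5.9,20,0],[4.1,5.9,23,0],[4.1,5.9,26,0],[4.1,5.9,28,0],[4.1,5.9,29,0],[4.1,5.9,29,0],[4.1,5.9,29,0]]' 0.75
python3 -m pendant '[[0,0,0,0],[0,0,0,0],[0,0,0,0],[0,0,0,0],[0,0,0,0],[0,0,0,0],[0,0,0,0]]' 0
python3 -m pendant '[[0,0,-3,0],[0,0,-6,0],[0,0,-8,0],[0,0,-8,0],[0,0,-8,0]]'
python3 - <<'E'
from press import *
snap("wrist","w5"); print(tool()[:3,3].round(4)); print(rel(P(.001,.15,.1115)))
E
```

```text
time_s: 9.85
eef_pos: [0.6377, 0.2073, 0.033]
eef_rot: [0.0, 0.722, 0.692, 0.0]
wrist_force: [-0.2, 0.6, 0.2]
opening: 0.751
grasp_force: 0.0
time_s: 10.43
eef_pos: [0.6391, 0.2083, 0.0353]
eef_rot: [0.002, 0.722, 0.692, 0.002]
wrist_force: [0.4, -1.0, 7.2]
opening: 0.506
grasp_force: 61.7
time_s: 10.85
eef_pos: [0.6383, 0.2084, 0.1148]
eef_rot: [0.002, 0.722, 0.692, 0.002]
wrist_force: [-0.4, 0.7, -1.4]
opening: 0.507
grasp_force: 61.3
[0.6369 0.2082 0.1127]
[-32.11 -15.31   0.09]
```

View pics/w5.png

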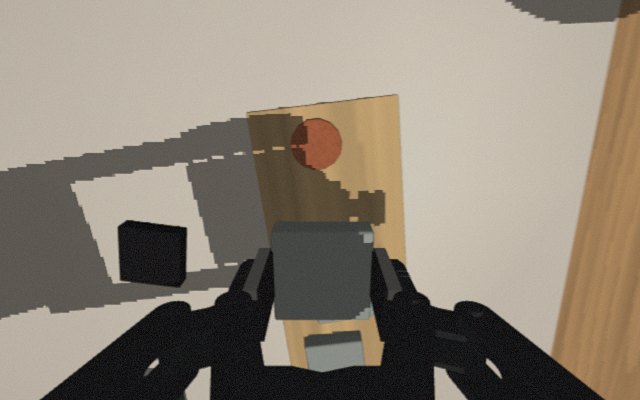

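Run:
```python
from h import *
from scipy.optimize import least_squares
i=imaging.camera_info("wrist");K=np.array(i["K"]);C=np.array(i["tool_from_camera"])
def f(p): 
    x,y,z=p
    return np.concatenate([w2pix([x+sx*.0225,y+sy*.0225,z],K,C)-q for sx,sy,q in [(1,-1,(273,222)),(1,1,(371,222)),(-1,-1,(274,320)),(-1,1,(371,320))]])
r=least_squares(f,[0,0,0.01]); print(r.x.round(4),r.fun.round(1))
for z in (.012,.014,.016,.018,.020,.022,.024): print(z,w2pix([.011,-.0235,z],K,C).round(0),w2pix([.011,-.028,z],K,C).round(0))
```

```text
[0.0024 0.0006 0.0102] [-4.6  3.2  5.1  3.2 -0.9 -3.5  0.4 -3.5]
0.012 [267. 253.] [256. 253.]
0.014 [268. 251.] [257. 251.]
0.016 [268. 249.] [258. 249.]
0.018 [269. 247.] [259. 247.]
0.02 [270. 245.] [260. 245.]
0.022 [270. 243.] [260. 243.]
0.024 [271. 242.] [261. 242.]
```

Tile 1 is held squarely; its top is about 10 mm ahead of the TCP and the fingertips sit above its underside. Laying it in slot 1.

```bash
python3 -m pendant '[[-4,-2,0,0],[-8,-4,0,0],[-12,-6,0,0],[-15.5,-7.5,0,0],[-19,-9,0,0],[-22.5,-10.7,0,0],[-26,-12.4,0,0],[-29,-14,0,0],[-31,-15,0,0],[-32.1,-15.3,0,0],[-32.1,-15.3,0,0],[-32.1,-15.3,0,0]]'
python3 -m pendant '[[0,0,2,0],[0,0,3.5,0],[0,0,4.2,0],[0,0,4.4,0],[0,0,4.4,0],[0,0,4.4,0]]'
python3 - <<'E'
from press import *
print(rel(P(.001,.15,.067)),obs()["wrist_force"])
snap("wrist","w6")
E
```

```text
time_s: 11.9
eef_pos: [0.4702, -0.106, 0.1113]
eef_rot: [-0.001, 0.722, 0.692, 0.0]
wrist_force: [0.6, 0.4, -1.0]
opening: 0.502
grasp_force: 61.4
time_s: 12.4
eef_pos: [0.471, -0.1058, 0.0683]
eef_rot: [0.0, 0.721, 0.692, 0.0]
wrist_force: [-0.5, 0.1, -0.5]
opening: 0.507
grasp_force: 61.4
[-0.04 -0.05  0.13] [-0.49307121  0.08769504 -0.45770218]
```

View pics/w6.png

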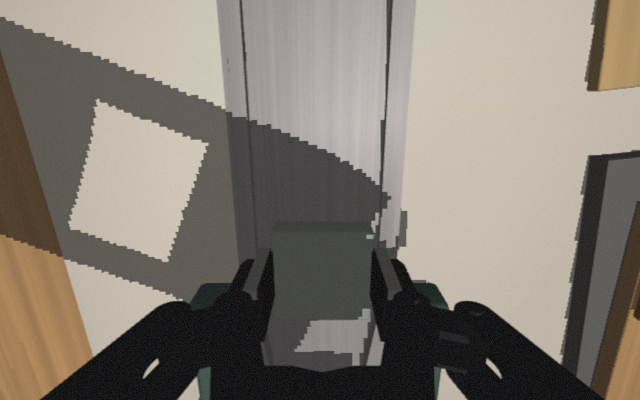

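The tile sits about 2 mm right of the bed's middle (bed edges at cols 251 and 386, tile centre at 322). I'll correct that, release, and go for tile 2.

```bash
python3 -m pendant '[[0,-0.15,0.05,0],[0,-0.15,0.15,0],[0,-0.15,0.15,0]]'
python3 -m pendant '[[0,0,0,0],[0,0,0,0],[0,0,0,0],[0,0,-2,0],[0,0,-4.5,0],[0,0,-4.5,0]]' 0.72
python3 -m pendant '[[3,2,0,-2],[6.5,4.3,0,-4],[10,6.6,0,-6],[13.5,9,0,-8],[17,11.3,0,-9.6],[20.5,13.6,0,-9.6],[23.5,15.6,0,-9.6],[25.3,16.9,0,-9.6],[25.9,17.25,0,-9.6],[25.9,17.25,0,-9.6],[25.9,17.25,1,-9.6],[25.9,17.25,1,-9.6]]'
python3 - <<'E'
from press import *
im,K,C=snap("wrist","w7"); T=tool(); print(T.round(3)); print(rel([*tiles[1],.032]))
hsv=cv2.cvtColor(im,cv2.COLOR_RGB2HSV)
for t in tiles[1:3]: print(w2pix([*t,.023],K,C))
E
```

```text
time_s: 12.7
eef_pos: [0.469, -0.1062, 0.0667]
eef_rot: [0.0, 0.722, 0.692, 0.0]
wrist_force: [-0.5, 0.4, -0.1]
opening: 0.508
grasp_force: 61.4
time_s: 13.2
eef_pos: [0.4715, -0.1073, 0.1154]
eef_rot: [0.003, 0.722, 0.692, 0.001]
wrist_force: [0.5, -0.8, 1.0]
opening: 0.723
grasp_force: 0.0
time_s: 14.2
eef_pos: [0.6502, 0.144, 0.0989]
eef_rot: [-0.001, 0.662, 0.75, -0.001]
wrist_force: [0.4, -0.3, -0.8]
opening: 0.718
grasp_force: 0.0
[[-0.124  0.992 -0.004  0.65 ]
 [ 0.992  0.124 -0.001  0.144]
 [-0.    -0.004 -1.     0.099]
 [ 0.     0.     0.     1.   ]]
[0.08 0.27 6.75]
[325.50053471 221.20789897]
[303.28033588 308.80609861]
```

View pics/w7.png

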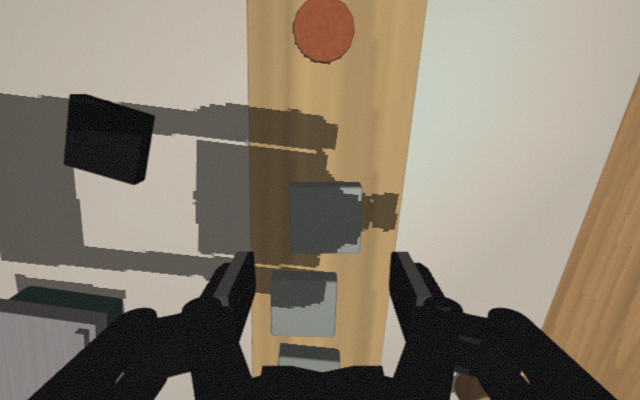

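Tile 2 at (325,218) is centred and square to the fingers. Grasping it.

```bash
python3 -m pendant '[[0.1,0.2,2,0],[0.1,0.2,4,0],[0.1,0.2,5.8,0],[0.1,0.2,6.6,0],[0.1,0.2,6.7,0],[0.1,0.2,6.7,0]]' 0.72
python3 -m pendant '[[0,0,0,0],[0,0,0,0],[0,0,0,0],[0,0,0,0],[0,0,0,0],[0,0,0,0]]' 0
python3 -m pendant '[[0,0,-3,0],[0,0,-6,0],[0,0,-8,0],[0,0,-8,0],[0,0,-8,0]]'
python3 - <<'E'
from press import *
T=tool();print(T[:3,3].round(4)); print(rel(P(-.0005,.197,.112)))
E
```

```text
time_s: 14.75
eef_pos: [0.6536, 0.1459, 0.0343]
eef_rot: [-0.0, 0.662, 0.75, -0.0]
wrist_force: [1.0, -0.1, -0.5]
opening: 0.722
grasp_force: 0.0
time_s: 15.25
eef_pos: [0.6554, 0.1466, 0.0364]
eef_rot: [0.001, 0.661, 0.75, 0.001]
wrist_force: [-0.5, -1.5, 7.0]
opening: 0.507
grasp_force: 61.6
time_s: 15.67
eef_pos: [0.6551, 0.1468, 0.1163]
eef_rot: [0.001, 0.661, 0.75, 0.001]
wrist_force: [-0.3, 0.1, -0.7]
opening: 0.501
grasp_force: 61.3
[0.6551 0.1468 0.1163]
[-18.13 -20.84   0.36]
```

```bash
python3 -m pendant '[[-2,-2.3,0,1],[-4.5,-5.2,0,3],[-7,-8,0,5],[-9.5,-10.9,0,7],[-12,-13.8,0,9],[-14.5,-16.7,0,9.6],[-16.8,-19.3,0,9.6],[-17.8,-20.5,0,9.6],[-18.1,-20.8,0,9.6],[-18.1,-20.8,0,9.6],[-18.1,-20.8,0,9.6]]'
python3 -m pendant '[[0,0,2,0],[0,0,3.5,0],[0,0,4,0],[0,0,4,0],[0,0,4,0]]'
python3 - <<'E'
from press import *
T=tool();print(T.round(4)); print(rel(P(-.0005,.197,.068)))
E
```

```text
time_s: 16.58
eef_pos: [0.4704, -0.0586, 0.1139]
eef_rot: [-0.0, 0.722, 0.692, 0.0]
wrist_force: [0.3, 0.0, 0.3]
opening: 0.504
grasp_force: 61.3
time_s: 17.0
eef_pos: [0.4706, -0.0583, 0.0743]
eef_rot: [-0.0, 0.721, 0.693, -0.0]
wrist_force: [-0.0, -0.1, -0.4]
opening: 0.504
grasp_force: 61.3
[[ 4.080e-02  9.992e-01 -7.000e-04  4.706e-01]
 [ 9.992e-01 -4.080e-02  4.000e-04 -5.830e-02]
 [ 3.000e-04 -7.000e-04 -1.000e+00  7.430e-02]
 [ 0.000e+00  0.000e+00  0.000e+00  1.000e+00]]
[-0.09  0.05  0.63]
```

```bash
python3 -m pendant '[[0,0.05,0.4,0],[0,0.05,0.6,0],[0,0.05,0.65,0],[0,0.05,0.65,0]]'
python3 -m pendant '[[0,0,0,0],[0,0,0,0],[0,0,0,0],[0,0,-2,0],[0,0,-4.5,0],[0,0,-4.5,0]]' 0.72
python3 -m pendant '[[2,2.3,0,-2],[4.5,5.1,0,-4],[7,8,0,-6],[9.5,10.8,0,-7.8],[12,13.6,0,-7.8],[14,16,0,-7.8],[14.6,16.7,0,-7.8],[14.6,16.7,0,-7.8],[14.6,16.7,0,-7.8]]'
python3 - <<'E'
from press import *
im,K,C=snap("wrist","w8"); T=tool(); print(T[:3,3].round(3))
# tile3 fit: low-saturation blob nearest predicted pixel
hsv=cv2.cvtColor(im,cv2.COLOR_RGB2HSV); u=w2pix([*tiles[2],.023],K,C); print(u)
m=((hsv[...,1]<75)&(hsv[...,2]>40)).astype(np.uint8)*255
cs,_=cv2.findContours(m,cv2.RETR_EXTERNAL,cv2.CHAIN_APPROX_NONE)
for c in cs:
    if cv2.pointPolygonTest(c,(float(u[0]),float(u[1])),False)>=0:
        w=np.array([pix2w(p,K,C,.023)[:2] for p in c[:,0,:]])*1000; r=cv2.minAreaRect(w.astype(np.float32)); print(r)
print(rel([*tiles[2],.033]))
E
```

```text
time_s: 17.33
eef_pos: [0.4709, -0.059, 0.0681]
eef_rot: [0.0, 0.722, 0.692, 0.0]
wrist_force: [-0.9, -0.1, -0.4]
opening: 0.503
grasp_force: 61.3
time_s: 17.83
eef_pos: [0.4735, -0.06, 0.117]
eef_rot: [0.003, 0.722, 0.692, 0.001]
wrist_force: [1.4, -0.9, 1.0]
opening: 0.721
grasp_force: 0.0
time_s: 18.58
eef_pos: [0.6429, 0.0797, 0.1121]
eef_rot: [-0.001, 0.673, 0.74, -0.001]
wrist_force: [0.3, -0.7, -0.8]
opening: 0.719
grasp_force: 0.0
[0.642 0.079 0.112]
[325.3863521  215.65758392]
((645.2695922851562, 80.4698715209961), (45.103397369384766, 48.254150390625), 4.639260768890381)
[0.   0.34 7.92]
```

View pics/w8.png

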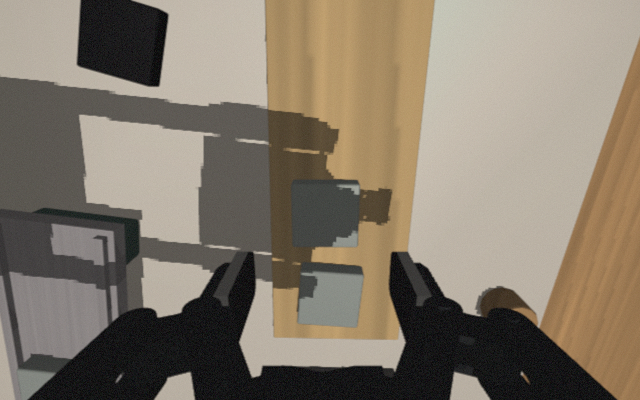

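Tile 3 (325,214) is centred and tile 4 shows at (331,296). Grasping tile 3 and working out tile 4 from the same picture.

```bash
python3 -m pendant '[[0,0.3,2,0],[0,0.3,4,0],[0,0.3,6,0],[0,0.3,7.5,0],[0,0.3,7.9,0],[0,0.3,7.9,0],[0,0.3,7.9,0]]' 0.72
python3 -m pendant '[[0,0,0,0],[0,0,0,0],[0,0,0,0],[0,0,0,0],[0,0,0,0],[0,0,0,0]]' 0
python3 -m pendant '[[0,0,-3,0],[0,0,-6,0],[0,0,-8,0],[0,0,-8,0],[0,0,-8,0]]'
python3 - <<'E'
from press import *
T=tool();print(T[:3,3].round(4)); print(rel(P(-.0005,.244,.112)))
im,K,C=load("w8"); q=np.array([pix2w(p,K,C,.023)[:2] for p in [(302,272),(363,273),(357,327),(298,323)]]); print(q.mean(0),q.round(4))
E
```

```text
time_s: 19.22
eef_pos: [0.6469, 0.0797, 0.0346]
eef_rot: [0.0, 0.673, 0.739, 0.0]
wrist_force: [0.3, 0.4, 0.5]
opening: 0.718
grasp_force: 0.0
time_s: 19.72
eef_pos: [0.6482, 0.0801, 0.036]
eef_rot: [0.001, 0.673, 0.74, 0.001]
wrist_force: [-1.7, -0.1, 6.2]
opening: 0.505
grasp_force: 61.6
time_s: 20.13
eef_pos: [0.6479, 0.0802, 0.1159]
eef_rot: [0.001, 0.673, 0.74, 0.001]
wrist_force: [-0.1, -0.3, -0.7]
opening: 0.507
grasp_force: 61.3
[0.6479 0.0802 0.1159]
[ -7.55 -18.27   0.33]
[0.65528288 0.0156648 ] [[ 0.6335  0.036 ]
 [ 0.6762  0.0393]
 [ 0.6777 -0.006 ]
 [ 0.6338 -0.0067]]
```

```bash
python3 -m pendant '[[-1,-2.5,0,1],[-2.2,-5.4,0,3],[-3.5,-8.5,0,5],[-4.8,-11.6,0,7],[-6.1,-14.7,0,7.8],[-7.1,-17.2,0,7.8],[-7.5,-18.2,0,7.8],[-7.5,-18.2,0,7.8],[-7.5,-18.2,0,7.8]]'
python3 -m pendant '[[0,0,2,0],[0,0,3.5,0],[0,0,4,0],[0,0,4,0],[0,0,4,0]]'
python3 - <<'E'
from press import *
T=tool();print(T.round(4)); print(rel(P(-.0005,.244,.068)))
E
```

```text
time_s: 20.88
eef_pos: [0.4727, -0.0116, 0.1136]
eef_rot: [-0.0, 0.722, 0.692, 0.0]
wrist_force: [0.1, -0.5, 0.0]
opening: 0.506
grasp_force: 61.3
time_s: 21.3
eef_pos: [0.4733, -0.0113, 0.0739]
eef_rot: [-0.0, 0.722, 0.692, -0.0]
wrist_force: [0.0, -0.6, 0.1]
opening: 0.504
grasp_force: 61.3
[[ 4.140e-02  9.991e-01 -3.000e-04  4.733e-01]
 [ 9.991e-01 -4.140e-02  2.000e-04 -1.130e-02]
 [ 2.000e-04 -3.000e-04 -1.000e+00  7.390e-02]
 [ 0.000e+00  0.000e+00  0.000e+00  1.000e+00]]
[-0.1  -0.01  0.59]
```

```bash
python3 -m pendant '[[-0.1,0,0.4,0],[-0.1,0,0.55,0],[-0.1,0,0.6,0],[-0.1,0,0.6,0]]'
python3 -m pendant '[[0,0,0,0],[0,0,0,0],[0,0,0,0],[0,0,-2,0],[0,0,-4.5,0],[0,0,-4.5,0]]' 0.72
python3 -m pendant '[[0.5,2.5,0,-2],[1.1,5.5,0,-4],[1.7,8.5,0,-4],[2.3,11.5,0,-4],[2.9,14.5,0,-4],[3.4,17.3,0,-4],[3.6,18.1,0,-4],[3.6,18.1,0,-4],[3.6,18.1,0,-4]]'
python3 - <<'E'
from press import *
im,K,C=snap("wrist","w9"); print(tool()[:3,3].round(3)); 
hsv=cv2.cvtColor(im,cv2.COLOR_RGB2HSV); u=w2pix([.655,.0165,.023],K,C); print(u)
for th in (50,60,75):
  m=((hsv[...,1]<th)&(hsv[...,2]>40)).astype(np.uint8)*255
  cs,_=cv2.findContours(m,cv2.RETR_EXTERNAL,cv2.CHAIN_APPROX_NONE)
  for c in cs:
    if cv2.pointPolygonTest(c,(float(u[0]),float(u[1])),False)>=0:
        w=np.array([pix2w(p,K,C,.023)[:2] for p in c[:,0,:]])*1000; print(cv2.minAreaRect(w.astype(np.float32)))
print(rel([.655,.0165,.033]))
E
```

```text
time_s: 21.63
eef_pos: [0.4728, -0.0126, 0.0682]
eef_rot: [0.0, 0.722, 0.692, 0.0]
wrist_force: [-0.0, -0.2, -0.5]
opening: 0.505
grasp_force: 61.3
time_s: 22.13
eef_pos: [0.4754, -0.0133, 0.117]
eef_rot: [0.003, 0.722, 0.692, 0.002]
wrist_force: [1.4, -1.0, 0.7]
opening: 0.718
grasp_force: 0.0
time_s: 22.88
eef_pos: [0.654, 0.0159, 0.1121]
eef_rot: [-0.001, 0.697, 0.717, -0.001]
wrist_force: [-0.4, -0.2, -1.0]
opening: 0.719
grasp_force: 0.0
[0.653 0.016 0.112]
[322.87312295 214.17950062]
((654.7737426757812, 17.183992385864258), (44.493934631347656, 47.1915397644043), 0.5274520516395569)
((654.7642822265625, 16.998422622680664), (44.86448669433594, 47.1922607421875), 1.3032437562942505)
((654.9226684570312, 17.095386505126953), (45.478919982910156, 47.94493103027344), 0.9371413588523865)
[0.06 0.17 7.91]
```

```bash
python3 -m pendant '[[0,0.1,2,0],[0,0.1,4,0],[0,0.1,6,0],[0,0.1,7.5,0],[0,0.1,7.9,0],[0,0.1,7.9,0],[0,0.1,7.9,0]]' 0.72
python3 -m pendant '[[0,0,0,0],[0,0,0,0],[0,0,0,0],[0,0,0,0],[0,0,0,0],[0,0,0,0]]' 0
python3 -m pendant '[[0,0,-3,0],[0,0,-6,0],[0,0,-8,0],[0,0,-8,0],[0,0,-8,0]]'
python3 - <<'E'
from press import *
T=tool();print(T[:3,3].round(4)); print(rel(P(-.0005,.291,.112)))
E
```

```text
time_s: 23.52
eef_pos: [0.656, 0.0156, 0.0346]
eef_rot: [0.0, 0.697, 0.717, 0.0]
wrist_force: [0.3, -0.2, 0.8]
opening: 0.723
grasp_force: 0.0
time_s: 24.02
eef_pos: [0.6574, 0.0156, 0.036]
eef_rot: [0.001, 0.697, 0.717, 0.001]
wrist_force: [0.3, -0.8, 6.2]
opening: 0.505
grasp_force: 61.6
time_s: 24.43
eef_pos: [0.6571, 0.0157, 0.1159]
eef_rot: [0.002, 0.697, 0.717, 0.001]
wrist_force: [-0.3, 0.2, -0.5]
opening: 0.504
grasp_force: 61.3
[0.6571 0.0157 0.1159]
[  2.41 -18.13   0.32]
```

```bash
python3 -m pendant '[[0.3,-2.5,0,1],[0.7,-5.4,0,3],[1.1,-8.5,0,4],[1.5,-11.6,0,4],[1.9,-14.7,0,4],[2.2,-17.1,0,4],[2.4,-18.1,0,4],[2.4,-18.1,0,4],[2.4,-18.1,0,4]]'
python3 -m pendant '[[0,0,2,0],[0,0,3.5,0],[0,0,4,0],[0,0,4.4,0],[0,0,4.5,0],[0,0,4.6,0],[0,0,4.6,0]]'
python3 -m pendant '[[0,0,0,0],[0,0,0,0],[0,0,0,0],[0,0,-2,0],[0,0,-4.5,0],[0,0,-4.5,0]]' 0.72
python3 -m pendant '[[0,3,-4,0],[2,6,-8,0],[4,9,-12,0],[6,10,-16,0],[8,10,-18,0],[8,10,-18,0],[8,10,-18,0],[8,10,-18,0]]' 0.5
python3 - <<'E'
from press import *
im,K,C=snap("wrist","w10"); print(tool()[:3,3].round(3)); print([w2pix(P(0,s,.054),K,C).round() for s in slots])
E
```

```text
time_s: 25.18
eef_pos: [0.4748, 0.0347, 0.1138]
eef_rot: [0.0, 0.722, 0.692, 0.0]
wrist_force: [0.8, -0.6, -0.3]
opening: 0.5
grasp_force: 61.3
time_s: 25.77
eef_pos: [0.475, 0.0346, 0.0684]
eef_rot: [0.0, 0.722, 0.692, 0.0]
wrist_force: [0.0, 1.0, 0.4]
opening: 0.506
grasp_force: 61.3
time_s: 26.27
eef_pos: [0.4772, 0.0343, 0.1171]
eef_rot: [0.003, 0.722, 0.692, 0.002]
wrist_force: [1.6, -0.4, 0.2]
opening: 0.72
grasp_force: 0.0
time_s: 26.93
eef_pos: [0.578, 0.1109, 0.2935]
eef_rot: [0.001, 0.721, 0.693, 0.001]
wrist_force: [-0.1, -0.1, -0.6]
opening: 0.5
grasp_force: 0.0
[0.577 0.11  0.292]
[array([244., 336.]), array([241., 304.]), array([239., 271.]), array([236., 235.])]
```

View pics/w10.png

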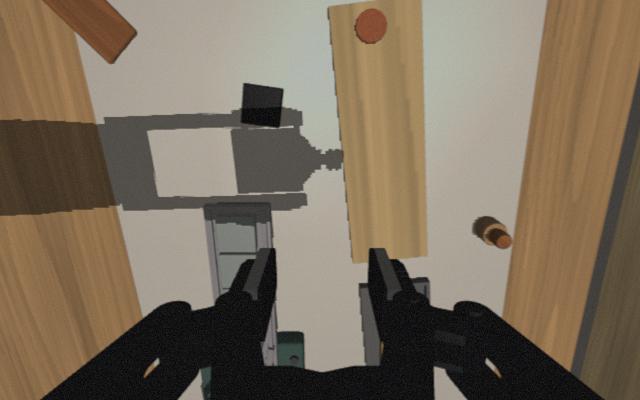

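All four tiles lie in a row on the bed (col ~240, rows 235–336) and the board is empty except for the disc. Now the stick, found by its red handle in the wrist camera.

```bash
python3 -m pendant '[[-4,2,0,0],[-8,4,1,0],[-12,6,2,0],[-16,8,4,0],[-19,9.5,4,0],[-20.6,9.9,4,0],[-20.6,9.9,4,0],[-20.6,9.9,4,0],[-20.6,9.9,4,0]]' 0.5
cat > stick.py <<'E'
from press import *
im,K,C=snap("wrist","w11"); T=tool(); print(T[:3,3].round(4))
hsv=cv2.cvtColor(im,cv2.COLOR_RGB2HSV); h,s,v=cv2.split(hsv)
def rects(m,z,amin=150):
    cs,_=cv2.findContours(m.astype(np.uint8)*255,cv2.RETR_EXTERNAL,cv2.CHAIN_APPROX_NONE)
    for c in cs:
        if cv2.contourArea(c)>amin:
            w=np.array([pix2w(p,K,C,z)[:2] for p in c[:,0,:]])*1000
            r=cv2.minAreaRect(w.astype(np.float32)); print(z,np.round(r[0],1),np.round(r[1],1),round(r[2],1),"px",cv2.boundingRect(c))
print("red");rects(((h<6)|(h>174))&(s>190)&(v>60),.063)
print("wood");rects((h>9)&(h<22)&(s>90)&(v>60),.017,400)
print("pred handle px",w2pix([.667,-.137,.063],K,C))
E
python3 stick.py
```

```text
time_s: 27.73
eef_pos: [0.6665, -0.0995, 0.2511]
eef_rot: [-0.002, 0.722, 0.692, -0.001]
wrist_force: [-0.7, -0.8, 1.0]
opening: 0.498
grasp_force: 0.0
[ 0.6668 -0.0988  0.2518]
red
wood
0.017 [ 430.2 -207.2] [46.2 57.6] 87.6 px (99, 248, 54, 36)
0.017 [ 668.6 -187.7] [ 29.8 191.6] 0.1 px (310, 161, 33, 154)
0.017 [ 315.8 -213.3] [278.3  73.3] 71.4 px (0, 154, 61, 205)
0.017 [ 997.7 -262.9] [ 83.3 376.2] 13.3 px (573, 127, 67, 273)
0.017 [793.7  11.2] [39.6 30.6] 5.2 px (428, 33, 42, 36)
0.017 [ 880.5 -121.6] [349.6 112.3] 90.0 px (458, 0, 148, 316)
0.017 [661.4  18.7] [96.6 94.8] 4.1 px (255, 0, 111, 105)
pred handle px [324.13609586 215.80433732]
```

Run:
```python
from press import *
im,K,C=load("w11"); hsv=cv2.cvtColor(im,cv2.COLOR_RGB2HSV)
for v in range(165,320,12): print(v,[tuple(int(q) for q in hsv[v,u]) for u in (306,312,318,326,334,340)])
print(w2pix([.6685,-.1325,.063],K,C),w2pix([.6685,-.1075,.063],K,C),w2pix([.6685,-.1575,.063],K,C))
```

```text
165 [(15, 19, 54), (13, 110, 88), (18, 120, 89), (17, 106, 91), (14, 112, 82), (30, 9, 55)]
177 [(150, 18, 57), (15, 107, 93), (13, 145, 74), (11, 153, 70), (12, 148, 98), (40, 13, 61)]
189 [(0, 5, 51), (16, 114, 83), (3, 209, 77), (5, 173, 87), (4, 171, 76), (15, 17, 121)]
201 [(6, 11, 111), (13, 46, 100), (0, 176, 84), (4, 174, 188), (3, 188, 159), (13, 26, 117)]
213 [(12, 22, 115), (21, 36, 92), (3, 176, 172), (4, 174, 186), (4, 185, 161), (19, 32, 113)]
225 [(15, 18, 113), (4, 16, 110), (2, 180, 157), (4, 174, 182), (3, 185, 168), (13, 63, 130)]
237 [(20, 14, 109), (12, 12, 107), (16, 117, 188), (15, 119, 188), (16, 118, 190), (15, 84, 142)]
249 [(9, 17, 107), (20, 14, 106), (15, 116, 185), (16, 119, 184), (16, 119, 189), (17, 97, 147)]
261 [(8, 10, 104), (8, 10, 102), (16, 120, 182), (16, 120, 183), (15, 119, 185), (16, 113, 167)]
273 [(18, 13, 96), (12, 12, 103), (15, 118, 182), (16, 119, 185), (16, 122, 182), (16, 117, 178)]
285 [(0, 9, 81), (15, 15, 105), (15, 119, 185), (16, 121, 188), (16, 120, 176), (15, 118, 177)]
297 [(30, 8, 102), (20, 15, 103), (15, 114, 157), (17, 121, 187), (15, 118, 175), (15, 121, 175)]
309 [(25, 14, 106), (20, 15, 101), (15, 93, 153), (16, 121, 191), (16, 119, 176), (16, 122, 177)]
[325.48648611 211.40576996] [324.43123171 186.63968915] [326.49442997 235.06150523]
```

```bash
python3 - <<'E'
from press import *
print(rel([.6685,-.131,.045]),tool().round(3)[:2,:2])
E
python3 -m pendant '[[0,0,0,0]]' 0.5
```

```text
[-3.23  0.35 20.67] [[ 0.042  0.999]
 [ 0.999 -0.042]]
time_s: 27.87
eef_pos: [0.6673, -0.0982, 0.2527]
eef_rot: [-0.0, 0.721, 0.693, -0.0]
wrist_force: [-0.6, -0.5, -0.2]
opening: 0.494
grasp_force: 0.0
```

```bash
python3 -m pendant '[[-3.2,0.35,4,-2.4],[-3.2,0.35,8,-2.4],[-3.2,0.35,12,-2.4],[-3.2,0.35,16,-2.4],[-3.2,0.35,18.5,-2.4],[-3.2,0.35,20,-2.4],[-3.2,0.35,20.6,-2.4],[-3.2,0.35,20.6,-2.4],[-3.2,0.35,20.6,-2.4]]' 0.5
python3 -m pendant '[[0,0,0,0],[0,0,0,0],[0,0,0,0],[0,0,0,0],[0,0,0,0],[0,0,0,0]]' 0
python3 -m pendant '[[0,0,-3,0],[0,0,-6,0],[0,0,-8,0],[0,0,-8,0],[0,0,-8,0]]'
python3 - <<'E'
from press import *
T=tool();print(T[:3,3].round(4)); print(rel(P(-.0005,.475,.125)))
im,K,C=load("side0")
for n,u,z in [("bowl",(261,143),.06),("mug",(303,132),.085)]: print(n,pix2w(u,K,C,z).round(3))
im,K,C=snap("wrist","w12"); hsv=cv2.cvtColor(im,cv2.COLOR_RGB2HSV); h,s,v=cv2.split(hsv)
m=((h<7)&(s>165)&(v>50))
ys,xs=np.nonzero(m[:, 250:400]); print("red bbox",xs.min()+250,xs.max()+250,ys.min(),ys.max())
for x in (.0-.025,.025): print(w2pix((T@[x,0,.018-.0,1])[:3],K,C))
E
```

```text
time_s: 28.62
eef_pos: [0.6715, -0.1316, 0.0491]
eef_rot: [0.001, 0.707, 0.707, 0.001]
wrist_force: [0.8, 0.3, -0.1]
opening: 0.498
grasp_force: 0.0
time_s: 29.12
eef_pos: [0.6719, -0.1322, 0.05]
eef_rot: [0.002, 0.707, 0.707, 0.001]
wrist_force: [-0.7, 0.9, 6.2]
opening: 0.224
grasp_force: 60.7
time_s: 29.53
eef_pos: [0.6713, -0.1321, 0.1294]
eef_rot: [0.002, 0.707, 0.707, 0.001]
wrist_force: [0.4, 0.4, -1.1]
opening: 0.228
grasp_force: 59.7
[ 0.6713 -0.1321  0.1294]
[ 35.06 -18.81   0.3 ]
bowl [0.418 0.442 0.06 ]
mug [0.608 0.425 0.085]
red bbox 296 349 215 364
[320.86751714 314.78080724]
[320.7463578  218.22444451]
```

```bash
python3 -m pendant '[[3.3,-1.7,0,0.5],[6.6,-3.4,0,1],[10,-5.3,0,1.5],[13.4,-7.1,0,2],[16.8,-9,0,2.5],[20.2,-10.8,0,2.5],[23.6,-12.6,0,2.5],[27,-14.4,0,2.5],[30.4,-16.2,0,2.5],[33.4,-17.9,0,2.5],[35,-18.8,0,2.5],[35,-18.8,0,2.5]]'
python3 -m pendant '[[0,0,0,0],[0,0,0,0]]'
python3 - <<'E'
from press import *
i=imaging.camera_info("wrist");K=np.array(i["K"]);Ct=np.array(i["tool_from_camera"])
for o in (-.004,0,.004): print(o,[w2pix([.025+o,0,z],K,Ct)[1].round(1) for z in (-.013,.033)],w2pix([-.025+o,0,-.013],K,Ct)[1].round(1))
im,K,C=load("w12"); hsv=cv2.cvtColor(im,cv2.COLOR_RGB2HSV)
print([(r,*map(int,hsv[r,322])) for r in range(190,370,6)])
T=tool(); print(T.round(4)); print(rel(P(0,.475,.0865)), obs()["torque"].round(2))
E
```

```text
time_s: 30.58
eef_pos: [0.4782, 0.2212, 0.1249]
eef_rot: [-0.002, 0.721, 0.693, -0.002]
wrist_force: [-0.5, -0.1, -2.0]
opening: 0.227
grasp_force: 59.6
time_s: 30.75
eef_pos: [0.4818, 0.2179, 0.126]
eef_rot: [-0.0, 0.722, 0.691, -0.001]
wrist_force: [-1.1, -0.4, -1.1]
opening: 0.226
grasp_force: 59.6
-0.004 [np.float64(260.1), np.float64(214.9)] 372.2
0 [np.float64(249.9), np.float64(207.1)] 364.2
0.004 [np.float64(239.5), np.float64(199.2)] 356.0
[(190, 16, 110, 93), (196, 14, 110, 93), (202, 15, 141, 65), (208, 13, 155, 66), (214, 11, 129, 71), (220, 3, 149, 77), (226, 5, 168, 76), (232, 4, 164, 76), (238, 0, 135, 81), (244, 1, 162, 74), (250, 179, 177, 72), (256, 6, 200, 79), (262, 4, 151, 86), (268, 4, 188, 84), (274, 3, 162, 85), (280, 3, 160, 83), (286, 2, 158, 87), (292, 4, 176, 84), (298, 4, 207, 80), (304, 3, 165, 85), (310, 2, 167, 84), (316, 1, 177, 82), (322, 7, 207, 80), (328, 5, 182, 84), (334, 2, 179, 81), (340, 2, 166, 86), (346, 0, 171, 82), (352, 2, 176, 84), (358, 0, 156, 85), (364, 5, 173, 84)]
[[ 4.370e-02  9.990e-01 -1.400e-03  4.818e-01]
 [ 9.990e-01 -4.370e-02 -7.000e-04  2.179e-01]
 [-7.000e-04 -1.400e-03 -1.000e+00  1.260e-01]
 [ 0.000e+00  0.000e+00  0.000e+00  1.000e+00]]
[0.08 0.2  3.95] [ 0.08 -0.04  0.03]
```

Stick held and aligned with its tip just behind the row. Lowering it onto the bed and starting to push.

```bash
python3 -m pendant '[[0,0.15,2,0],[0,0.15,3.5,0],[0,0.15,3.9,0],[0,0.15,3.95,0],[0,0.15,3.95,0]]'
python3 -m pendant '[[-1,0,0,0],[-2,0,0,0],[-3,0,0,0],[-4,0,0,0],[-5,0,0,0],[-6,0,0,0],[-7,0,0,0],[-8,0,0,0],[-9,0,0,0],[-10,0,0,0],[-10,0,0,0]]'
python3 - <<'E'
from press import *
T=tool(); print(T[:3,3].round(4),obs()["torque"].round(2)); d=T[:2,3]-O; print("press xy",d@ax,d@ay)
E
```

```text
time_s: 31.17
eef_pos: [0.4839, 0.2175, 0.0873]
eef_rot: [-0.0, 0.723, 0.691, -0.0]
wrist_force: [0.6, -0.3, -0.8]
opening: 0.227
grasp_force: 59.7
time_s: 32.08
eef_pos: [0.479, 0.1165, 0.0873]
eef_rot: [0.0, 0.723, 0.691, -0.0]
wrist_force: [0.7, -0.2, -1.1]
opening: 0.227
grasp_force: 59.7
[0.479  0.1165 0.0873] [0.02 0.02 0.01]
press xy -0.00023227694584346953 0.37286757636913764
```

```bash
cat > prof.py <<'E'
from press import *
import sys
for cam in ("side","wrist"):
    im,K,C=snap(cam,"prof_"+cam); hsv=cv2.cvtColor(im,cv2.COLOR_RGB2HSV)
    off=np.array([0,-.010,0]) if cam=="side" else 0
    print(cam)
    for y in np.arange(.06,.345,.006):
        u=w2pix(P(0,y,.054)+off,K,C).round().astype(int)
        if 0<=u[0]<640 and 0<=u[1]<400: print(round(y,3),u,hsv[u[1],u[0]],end="; ")
    print()
E
python3 prof.py
```

```text
side
0.06 [316 258] [ 70  58 115]; 0.066 [316 256] [70 55 69]; 0.072 [315 255] [69 38 47]; 0.078 [315 254] [ 6 19 66]; 0.084 [314 252] [ 65  33 100]; 0.09 [314 251] [67 47 92]; 0.096 [313 249] [15 21 95]; 0.102 [313 248] [ 8 21 95]; 0.108 [313 247] [ 8 22 94]; 0.114 [312 245] [ 26  30 146]; 0.12 [312 244] [ 33  25 192]; 0.126 [311 243] [ 36  27 199]; 0.132 [311 241] [ 34  26 209]; 0.138 [310 240] [ 30  22 103]; 0.144 [310 239] [10 21 74]; 0.15 [309 237] [ 25  22 128]; 0.156 [309 236] [ 37  24 189]; 0.162 [309 235] [ 36  24 199]; 0.168 [308 234] [ 36  24 198]; 0.174 [308 232] [ 35  28 198]; 0.18 [307 231] [ 37  27 172]; 0.186 [307 230] [ 35  24 193]; 0.192 [307 228] [ 36  26 199]; 0.198 [306 227] [ 36  27 199]; 0.204 [306 226] [ 36  27 199]; 0.21 [305 225] [ 38  26 199]; 0.216 [305 223] [ 37  28 199]; 0.222 [305 222] [ 37  28 213]; 0.228 [304 221] [ 19 115 230]; 0.234 [304 220] [ 18 137 232]; 0.24 [303 219] [ 17 138 231]; 0.246 [303 217] [ 17 138 229]; 0.252 [303 216] [ 17 137 230]; 0.258 [302 215] [ 17 140 230]; 0.264 [302 214] [ 17 139 229]; 0.27 [301 213] [ 17 139 231]; 0.276 [301 211] [ 17 140 228]; 0.282 [301 210] [ 17 139 229]; 0.288 [300 209] [ 17 139 229]; 0.294 [300 208] [ 17 140 228]; 0.3 [299 207] [ 17 138 231]; 0.306 [299 206] [ 17 139 230]; 0.312 [299 205] [ 17 139 229]; 0.318 [298 203] [ 16 142 117]; 0.324 [298 202] [ 16 141 107]; 0.33 [298 201] [ 16 138 109]; 0.336 [297 200] [ 16 141 208]; 0.342 [297 199] [ 16 141 141]; 
wrist
0.282 [322 395] [120  26  30]; 0.288 [322 387] [135  20  26]; 0.294 [322 378] [165  38  27]; 0.3 [322 370] [ 15 122 163]; 0.306 [322 362] [  7 195  76]; 0.312 [322 353] [  3 168  79]; 0.318 [322 344] [  8 207  80]; 0.324 [322 335] [  3 155  79]; 0.33 [322 326] [  3 160  83]; 0.336 [322 317] [  2 170  78]; 0.342 [322 307] [  6 197  79];
```

The stick tip is at press y ≈ 0.224 with the tiles closed up ahead of it. Pushing on.

```bash
python3 -m pendant '[[-1,0,0,0],[-2,0,0,0],[-3,0,0,0],[-4,0,0,0],[-5,0,0,0],[-6,0,0,0],[-7,0,0,0],[-8,0,0,0],[-9,0,0,0],[-9,0,0,0]]'
python3 -m pendant '[[-0.7,0,0,0],[-1.4,0,0,0],[-2.1,0,0,0],[-2.8,0,0,0],[-3.5,0,0,0],[-4.0,0,0,0],[-4.0,0,0,0]]'
python3 -m pendant '[[-0.2,0,0,0],[-0.4,0,0,0],[-0.6,0,0,0],[-0.6,0,0,0]]'
python3 - <<'E'
from press import *
T=tool(); d=T[:2,3]-O; print("press xy",d@ax,d@ay,obs()["wrist_force"].round(1))
E
python3 prof.py | sed -n 2p | cut -c1-1300
```

```text
time_s: 33.02
eef_pos: [0.4754, 0.0266, 0.0875]
eef_rot: [0.0, 0.723, 0.691, -0.0]
wrist_force: [0.1, -1.0, -1.6]
opening: 0.228
grasp_force: 59.6
time_s: 33.6
eef_pos: [0.4736, -0.0126, 0.0875]
eef_rot: [0.0, 0.723, 0.691, -0.0]
wrist_force: [-0.1, 0.1, -1.3]
opening: 0.226
grasp_force: 59.7
time_s: 33.93
eef_pos: [0.4732, -0.0176, 0.0874]
eef_rot: [0.0, 0.722, 0.692, -0.0]
wrist_force: [-0.4, 0.1, -1.0]
opening: 0.228
grasp_force: 59.7
press xy -0.00024346198325910645 0.23862788045070019 [-0.4  0.1 -1. ]
0.06 [316 258] [ 72  58 115]; 0.066 [316 256] [71 60 68]; 0.072 [315 255] [68 43 48]; 0.078 [315 254] [ 6 19 66]; 0.084 [314 252] [ 62  33 101]; 0.09 [314 251] [69 47 92]; 0.096 [313 249] [11 22 94]; 0.102 [313 248] [11 22 94]; 0.108 [313 247] [ 8 22 94]; 0.114 [312 245] [ 15 130 173]; 0.12 [312 244] [ 17 140 224]; 0.126 [311 243] [ 17 140 231]; 0.132 [311 241] [ 17 140 230]; 0.138 [310 240] [ 16 127 130]; 0.144 [310 239] [13 30 76]; 0.15 [309 237] [ 15  94 144]; 0.156 [309 236] [ 16 137 221]; 0.162 [309 235] [ 17 138 229]; 0.168 [308 234] [ 17 139 231]; 0.174 [308 232] [ 17 138 229]; 0.18 [307 231] [ 17 138 232]; 0.186 [307 230] [ 18 139 230]; 0.192 [307 228] [ 17 139 229]; 0.198 [306 227] [ 17 138 231]; 0.204 [306 226] [ 17 139 229]; 0.21 [305 225] [ 16 142 226]; 0.216 [305 223] [ 13 167  96]; 0.222 [305 222] [  7 198  98]; 0.228 [304 221] [  5 213 104]; 0.234 [304 220] [  4 209 105]; 0.24 [303 219] [  4 209 105]; 0.246 [303 217] [  4 214 105]; 0.252 [303 216] [  4 209 105]; 0.258 [302 215] [  4 214 107]; 0.264 [302 214] [  4 214 106]; 0.27 [301 213] [  5 216 105]; 0.276 [301 211] [  5 217 107]; 0.282 [301 210] [  5 214 107]; 0.288 [300 209] [  4 187  75]; 0.294 [300 208] [  4 166  57]; 0.3 [299 207] [30 11 24]; 0.306 [299 206] [45 20 25]; 0.312 [299 205] [60 11 24]; 0.318 [298
```

```bash
python3 -m pendant '[[-0.1,0,0,0],[-0.2,0,0,0],[-0.3,0,0,0],[-0.3,0,0,0]]'; python3 -m pendant '[[-0.1,0,0,0],[-0.2,0,0,0],[-0.2,0,0,0]]'
```

```text
time_s: 34.37
eef_pos: [0.4731, -0.0196, 0.0875]
eef_rot: [-0.001, 0.723, 0.691, 0.001]
wrist_force: [-0.5, 5.7, 2.3]
opening: 0.226
grasp_force: 60.0
time_s: 34.62
eef_pos: [0.4731, -0.0198, 0.0877]
eef_rot: [-0.002, 0.723, 0.691, 0.002]
wrist_force: [0.7, 16.4, 3.9]
opening: 0.227
grasp_force: 60.4
```

The row is firmly against the end stop (16 N). Drawing the stick back, lifting it, and carrying it over the tray.

```bash
python3 -m pendant '[[0.5,0,0,0],[1.5,0,0,0],[3,0,0,0],[5,0,0,0],[6,0,0,0],[6,0,-2,0],[6,0,-4,0],[6,0,-6,0],[6,0,-6,0]]'
python3 -m pendant '[[-1.7,2.1,0,0],[-3.8,4.7,0,-1],[-6,7.5,0,-2.5],[-8.2,10.2,0,-2.5],[-10.4,13,0,-2.5],[-12.6,15.7,0,-2.5],[-14.8,18.4,0,-2.5],[-16.3,20.3,0,-2.5],[-16.3,20.3,0,-2.5],[-16.3,20.3,0,-2.5],[-16.3,20.3,0,-2.5]]'
python3 - <<'E'
from press import *
T=tool(); print(T.round(4)); print(rel([.6715,-.132,.050]),obs()["torque"].round(2))
im,K,C=snap("wrist","w13"); hsv=cv2.cvtColor(im,cv2.COLOR_RGB2HSV)
print([w2pix(P(0,s,.054),K,C).round() for s in (.0625,.095)])
E
```

```text
time_s: 35.37
eef_pos: [0.4782, 0.0373, 0.1511]
eef_rot: [0.003, 0.722, 0.692, 0.002]
wrist_force: [1.3, 0.2, -0.7]
opening: 0.228
grasp_force: 59.7
time_s: 36.28
eef_pos: [0.6702, -0.1335, 0.1459]
eef_rot: [-0.001, 0.707, 0.707, -0.001]
wrist_force: [-0.1, 0.8, -0.7]
opening: 0.23
grasp_force: 59.6
[[ 1.000e-04  1.000e+00 -2.600e-03  6.702e-01]
 [ 1.000e+00 -1.000e-04  1.000e-03 -1.335e-01]
 [ 1.000e-03 -2.600e-03 -1.000e+00  1.459e-01]
 [ 0.000e+00  0.000e+00  0.000e+00  1.000e+00]]
[0.14 0.16 9.59] [ 0.08  0.05 -0.  ]
[array([ 40., 291.]), array([ 30., 251.])]
```

```bash
python3 -m pendant '[[0.1,0.1,3,0],[0.1,0.1,6,0],[0.1,0.1,8,0],[0.1,0.1,9,0],[0.1,0.1,9.4,0],[0.1,0.1,9.5,0],[0.1,0.1,9.5,0]]'
python3 -m pendant '[[0,0,0,0],[0,0,0,0],[0,0,0,0],[0,0,-2,0],[0,0,-5,0],[0,0,-9,0],[0,0,-13,0],[0,0,-16,0],[0,0,-16,0],[0,0,-16,0]]' 0.5
python3 - <<'E'
from press import *
T=tool(); print(T[:3,3].round(4)); print(rel([.4595,-.3155,.29]))
im,K,C=snap("wrist","w14"); hsv=cv2.cvtColor(im,cv2.COLOR_RGB2HSV); h,s,v=cv2.split(hsv)
m=((h<22)&(s>85)&(v>50)).astype(np.uint8)*255
u=w2pix([.669,-.2,.017],K,C)
for c in cv2.findContours(m,cv2.RETR_EXTERNAL,cv2.CHAIN_APPROX_NONE)[0]:
    if cv2.contourArea(c)>500:
        w=np.array([pix2w(p,K,C,.017)[:2] for p in c[:,0,:]])*1000; r=cv2.minAreaRect(w.astype(np.float32)); 
        if abs(r[0][0]-669)<40: print(r)
E
```

```text
time_s: 36.92
eef_pos: [0.673, -0.1332, 0.0538]
eef_rot: [0.001, 0.707, 0.707, 0.0]
wrist_force: [0.4, 0.5, -1.5]
opening: 0.227
grasp_force: 59.7
time_s: 37.75
eef_pos: [0.674, -0.1339, 0.2167]
eef_rot: [0.003, 0.707, 0.707, 0.001]
wrist_force: [-0.6, 0.2, -0.2]
opening: 0.5
grasp_force: 0.0
[ 0.674  -0.1339  0.2167]
[-18.18 -21.4   -7.43]
((673.139404296875, -190.00906372070312), (189.3475341796875, 30.255035400390625), 89.72401428222656)
((662.758544921875, -5.229227066040039), (95.93548583984375, 50.42660140991211), 3.8733792304992676)
```

The stick lies flat in the tray (190×30 mm outline centred at (0.673,-0.190)). Back to the knob.

```bash
python3 -m pendant '[[-1,-1,-4,1],[-3,-3.5,-7,2.5],[-5.5,-6.5,-7.4,2.5],[-8,-9.4,-7.4,2.5],[-10.5,-12.4,-7.4,2.5],[-13,-15.3,-7.4,2.5],[-15.5,-18.2,-7.4,2.5],[-17.5,-20.6,-7.4,2.5],[-18.2,-21.4,-7.4,2.5],[-18.2,-21.4,-7.4,2.5],[-18.2,-21.4,-7.4,2.5]]' 0.6
python3 - <<'E'
from press import *
T=tool(); print(T[:3,3].round(4)); print(rel([.4597,-.3152,.2015]))
im,K,C=snap("wrist","w15"); hsv=cv2.cvtColor(im,cv2.COLOR_RGB2HSV); h,s,v=cv2.split(hsv)
m=(((h<8)|(h>172))&(s>150)&(v>40)).astype(np.uint8)*255
for c in cv2.findContours(m,cv2.RETR_EXTERNAL,cv2.CHAIN_APPROX_NONE)[0]:
    if cv2.contourArea(c)>150: print(cv2.boundingRect(c))
print(w2pix([.4597,-.3152,.216],K,C),w2pix([.4597,-.3152,.172],K,C))
E
```

```text
time_s: 38.72
eef_pos: [0.458, -0.3149, 0.2852]
eef_rot: [-0.001, 0.723, 0.691, 0.0]
wrist_force: [1.3, -0.4, -0.2]
opening: 0.6
grasp_force: 0.0
[ 0.458  -0.3149  0.2852]
[-0.04  0.18  8.37]
(309, 195, 32, 47)
[324.04361272 227.0937969 ] [323.73188951 204.12415757]
```

```bash
python3 -m pendant '[[0,0.15,2,0],[0,0.15,4,0],[0,0.15,6,0],[0,0.15,7.5,0],[0,0.15,8.2,0],[0,0.15,8.2,0],[0,0.15,8.2,0]]' 0.6
python3 -m pendant '[[0,0,0,0],[0,0,0,0],[0,0,0,0],[0,0,0,0],[0,0,0,0],[0,0,0,0],[0,0,0,0]]' 0
python3 arc.py -179 15 12 | sed 's/np.float64//g'; python3 arc.py 1 15 12 | sed 's/np.float64//g'
```

```text
time_s: 39.35
eef_pos: [0.4605, -0.3145, 0.2044]
eef_rot: [-0.0, 0.722, 0.692, 0.0]
wrist_force: [1.6, -0.2, 0.1]
opening: 0.601
grasp_force: 0.0
time_s: 39.93
eef_pos: [0.4602, -0.3157, 0.2059]
eef_rot: [0.001, 0.722, 0.691, 0.0]
wrist_force: [-0.6, 1.8, 5.8]
opening: 0.239
grasp_force: 58.5
[[(0.23), (-1.55)], [(0.86), (-2.99)], [(1.83), (-4.21)], [(3.09), (-5.14)], [(4.55), (-5.72)], [(6.1), (-5.89)], [(7.65), (-5.66)], [(9.09), (-5.04)], [(10.32), (-4.06)], [(11.25), (-2.8)], [(11.82), (-1.35)], [(12.0), (0.21)]]
[[(-0.23), (1.55)], [(-0.86), (2.99)], [(-1.83), (4.21)], [(-3.09), (5.14)], [(-4.55), (5.72)], [(-6.1), (5.89)], [(-7.65), (5.66)], [(-9.09), (5.04)], [(-10.32), (4.06)], [(-11.25), (2.8)], [(-11.82), (1.35)], [(-12.0), (-0.21)]]
```

```bash
python3 -m pendant '[[0.23,-1.55,0,0],[0.86,-2.99,0,0],[1.83,-4.21,0,0],[3.09,-5.14,0,0],[4.55,-5.72,0,0],[6.1,-5.89,0,0],[7.65,-5.66,0,0],[9.09,-5.04,0,0],[10.32,-4.06,0,0],[11.25,-2.8,0,0],[11.82,-1.35,0,0],[12.0,0.21,0,0]]'
python3 -m pendant '[[-0.23,1.55,0,0],[-0.86,2.99,0,0],[-1.83,4.21,0,0],[-3.09,5.14,0,0],[-4.55,5.72,0,0],[-6.1,5.89,0,0],[-7.65,5.66,0,0],[-9.09,5.04,0,0],[-10.32,4.06,0,0],[-11.25,2.8,0,0],[-11.82,1.35,0,0],[-12.0,-0.21,0,0]]'
python3 -m pendant '[[0.02,-0.4,0,0],[0.07,-0.83,0,0],[0.07,-0.83,0,0],[0.07,-0.83,0,0]]'
python3 - <<'E'
from press import *
snap("wrist","w16"); T=tool(); r=T[:2,3]-O; print(np.hypot(*r),np.degrees(np.arctan2(r[1],r[0]))+2.5)
E
```

```text
time_s: 40.93
eef_pos: [0.4682, -0.1957, 0.2059]
eef_rot: [0.002, 0.722, 0.692, -0.0]
wrist_force: [-2.3, -10.2, 2.3]
opening: 0.244
grasp_force: 61.6
time_s: 41.93
eef_pos: [0.4601, -0.3158, 0.2059]
eef_rot: [0.001, 0.723, 0.691, 0.001]
wrist_force: [1.4, 7.2, 9.0]
opening: 0.24
grasp_force: 62.0
time_s: 42.27
eef_pos: [0.4518, -0.3147, 0.2059]
eef_rot: [0.001, 0.723, 0.691, -0.0]
wrist_force: [-0.2, 1.2, 7.0]
opening: 0.24
grasp_force: 62.0
0.05975250993953803 -98.15032156720001
```

The wheel reads about 6.42 rad. Releasing, rising and taking the final check.

```bash
python3 -m pendant '[[0,0,0,0],[0,0,0,0],[0,0,0,0],[0,0,0,0],[0,0,-4,0],[0,0,-8,0],[0,0,-8,0]]' 0.6
python3 -m pendant '[[3,1,-2,0],[6,2,-4,0],[10,4,-4,0],[14,6,-4,0],[18,7,-4,0],[22,8,-4,0],[26,8,-4,0],[26,8,-4,0],[26,8,-4,0],[26,8,-4,0]]'
python3 - <<'E'
from press import *
a,K,C=snap("wrist","w17"); b,_,_=snap("side","side17"); print(tool()[:3,3].round(3),[w2pix(P(0,y,.05),K,C).round() for y in (.085,.095)])
A=cv2.resize(a[60:360,140:540],(533,400)); B=cv2.resize(b[215:325,290:410],(264,242),interpolation=cv2.INTER_CUBIC)
o=np.zeros((400,800,3),np.uint8); o[:,:533]=A; o[:242,536:]=B; cv2.imwrite("pics/final.png",o[:,:,::-1])
E
```

```text
time_s: 42.9
eef_pos: [0.4541, -0.3168, 0.2926]
eef_rot: [0.006, 0.722, 0.692, -0.0]
wrist_force: [1.1, -1.8, 1.7]
opening: 0.601
grasp_force: 0.0
time_s: 43.73
eef_pos: [0.5428, -0.058, 0.3242]
eef_rot: [0.0, 0.722, 0.692, -0.0]
wrist_force: [0.2, -0.4, 0.2]
opening: 0.598
grasp_force: 0.0
[ 0.543 -0.059  0.324] [array([266., 249.]), array([266., 242.])]
```

View pics/final.png

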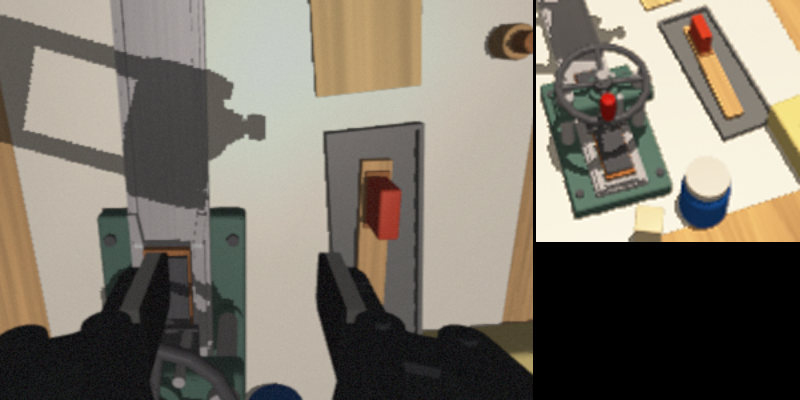

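The final view shows the bed empty up to the platen edge at (167,247), no tile sticking out, the stick flat in its tray at (380,210), and the wheel wound down. Handing in.

```bash
python3 -m pendant '[[0,0,0,0],[0,0,0,0],[0,0,0,0]]' >/dev/null; python3 -c "
from bench import workorder; print(workorder.hand_in())"
```

```text
the job is handed in; nothing more can be done
None
```

I handed the job in at about 44 s of the 210 s allowed; the hand-in gave no verdict. By my measurements all four tiles are under the platen against the end stop, the handwheel is wound down to about 6.4 rad, and the push stick is back in its tray.

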